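# Check and load a jar mill

## Task

Get the studio's jar mill ready to run. Clear the stirring paddle off the rollers into the green tool tray, then set the front roller spinning with a brisk stroke of the fingers and let go, so that it coasts freely for a good second with nothing touching it. Then gently lay every white milling jar on its side on the two rollers, along them, and last of all push the red run lever right over to the back, leaving the other pots and bottles alone.

Things in the scene. Friction and masses are not known exactly. Their poses are not given: they have to be found in the camera images.
- mill: The jar mill: blue steel bench machine fixed to the table, origin on the table under the middle of its rollers; x from front (robot's side) to back, y along the rollers towards the gear housing, z up. Base 140 mm front to back, top at z = 43 mm. Blue gear housing from y = 242 to 340 mm, top at z = 113 mm. Aluminium end plates from y = -242 to -230 and 230 to 242 mm, tops at z = 100 mm.
- bed_mid (a point): Where a jar's middle comes to rest when it lies on both rollers half-way along them: on the mill's x = y = 0, z = 116 mm, same axes. The two level black rubber rollers, 26 mm diameter, have their axes at x = -33 (front) and +33 mm (back), z = 83 mm (tops at 96 mm), and run between the end plates, which leave 460 mm for the jars.
- idler_mid (a point): Middle of the axis of the front roller (26 mm diameter, 450 mm long, 0.8 kg, black rubber with white stripes along it and yellow end rings), 83 mm above the table; axes of the mill. It runs free in ball bearings and spins on for some seconds after a fingertip is drawn quickly across its top, either way. The back roller is held by its gears.
- idler (a joint): Angle of the front roller, rad, without end stops; it grows as the roller's top moves away from the robot (to the mill's +x). Its starting angle varies by 1.5 rad either way.
- run_lever (a joint): Red-knobbed run lever on top of the gear housing: 0 = leaning to the front (mill -x), 1.0 = right over to the back (mill +x); it stays where it is left and a sideways push of about 1 N at the knob moves it.
- run_lever_tip (a point): Centre of the lever's red ball knob, 26 mm diameter, on a 10 mm rod. The pivot is 70 mm from it, at x = 0, y = 290, z = 135 mm in the mill's frame; the lever swings front to back, 0.5 rad either side of upright.
- paddle_mid (a point): Middle of the wooden stirring paddle, at half its thickness: 200 mm long, 10 mm thick, lying flat. Its x axis runs along it towards the blade: the handle, 20 mm wide, runs from x = -95 to +25 mm, the blade, 30 mm wide with a terracotta-stained end, from there to +105 mm. It starts across the two rollers, on top of them. 45 g.
- tray_floor (a point): Middle of the inner floor of the green tool tray fixed to the table: outside 260 mm long (its x axis) by 100 mm wide (y) by 24 mm high, walls and floor 4 mm.
- jar1_mid (a point): Middle of a milling jar with a green cap, 40 mm above its foot, on its axis; z is the jar's axis, from foot to cap. White ceramic, 64 mm diameter, 82 mm high (the cap, 54 mm diameter, is the top 10 mm), with two black rubber tyres, 67 mm diameter, 8 mm wide, centred 25 mm either side of the middle: on its side it rests on the tyres. 0.24 to 0.42 kg, heaviest at the foot (balance point 11 mm below the middle). Starts upright on the table in front of the mill; may be absent.
- jar2_mid (a point): Middle of a milling jar with a blue cap, 40 mm above its foot, on its axis; z is the jar's axis, from foot to cap. White ceramic, 64 mm diameter, 82 mm high (the cap, 54 mm diameter, is the top 10 mm), with two black rubber tyres, 67 mm diameter, 8 mm wide, centred 25 mm either side of the middle: on its side it rests on the tyres. 0.24 to 0.42 kg, heaviest at the foot (balance point 11 mm below the middle). Starts upright on the table in front of the mill; may be absent.
- jar3_mid (a point): Middle of a milling jar with a yellow cap, 40 mm above its foot, on its axis; z is the jar's axis, from foot to cap. White ceramic, 64 mm diameter, 82 mm high (the cap, 54 mm diameter, is the top 10 mm), with two black rubber tyres, 67 mm diameter, 8 mm wide, centred 25 mm either side of the middle: on its side it rests on the tyres. 0.24 to 0.42 kg, heaviest at the foot (balance point 11 mm below the middle). Starts upright on the table in front of the mill; may be absent.
- jar4_mid (a point): Middle of a milling jar with a red cap, 40 mm above its foot, on its axis; z is the jar's axis, from foot to cap. White ceramic, 64 mm diameter, 82 mm high (the cap, 54 mm diameter, is the top 10 mm), with two black rubber tyres, 67 mm diameter, 8 mm wide, centred 25 mm either side of the middle: on its side it rests on the tyres. 0.24 to 0.42 kg, heaviest at the foot (balance point 11 mm below the middle). Starts upright on the table in front of the mill; may be absent.
- mug: Bystander, to be left alone: pink mug, 75 mm high, handle at its side; origin at the middle of its underside.
- cup: Bystander, to be left alone: pale blue cup, 80 mm high; origin at the middle of its underside.
- amber: Bystander, to be left alone: brown glass bottle, 135 mm high; origin at the middle of its underside.
- tin: Bystander, to be left alone: small tin, 66 mm diameter, 60 mm high; origin at the middle of its underside.
- soap: Bystander, to be left alone: cardboard soap box 50 by 85 by 45 mm; origin at the middle of its underside.
- glass_jar: Bystander, to be left alone: clear glass jar with green lid, 72 mm diameter, 85 mm high; origin at the middle of its underside.
- pot: Bystander, to be left alone: green glass pot with white lid, 56 mm diameter, 55 mm high; origin at the middle of its underside.

How it is judged:
On the way, in this order (a step that is already met when the one before it is completed fails the run):
1. the paddle lies in the tool tray, let go (x of paddle_mid in the frame of tray_floor between -0.045 and 0.045 m and y of paddle_mid in the frame of tray_floor between -0.042 and 0.042 m and z of paddle_mid in the frame of tray_floor between -0.005 and 0.013 m and contact force between paddle and the fingers below 0.1 N), for 0.2 s.
2. the front roller coasts at more than 2.5 rad/s for 1 s with nothing touching it ((velocity of joint idler above 2.5 rad/s or velocity of joint idler below -2.5 rad/s) and contact force between idler and anything else below 0.05 N), for 1 s.
3. every milling jar lies on its side on both rollers, let go, while the run lever is still at the front (x of jar1_mid in the frame of bed_mid between -0.008 and 0.008 m and y of jar1_mid in the frame of bed_mid between -0.2 and 0.2 m and z of jar1_mid in the frame of bed_mid between -0.008 and 0.008 m and angle between the z axis of each of jar1_mid, jar2_mid, jar3_mid, jar4_mid and the y axis of bed_mid, either way round below 0.12 rad and x of jar2_mid in the frame of bed_mid between -0.008 and 0.008 m and y of jar2_mid in the frame of bed_mid between -0.2 and 0.2 m and z of jar2_mid in the frame of bed_mid between -0.008 and 0.008 m and x of jar3_mid in the frame of bed_mid between -0.008 and 0.008 m and y of jar3_mid in the frame of bed_mid between -0.2 and 0.2 m and z of jar3_mid in the frame of bed_mid between -0.008 and 0.008 m and x of jar4_mid in the frame of bed_mid between -0.008 and 0.008 m and y of jar4_mid in the frame of bed_mid between -0.2 and 0.2 m and z of jar4_mid in the frame of bed_mid between -0.008 and 0.008 m and contact force between each of jar1, jar2, jar3, jar4 and the fingers below 0.1 N and value of joint run_lever below 0.5 rad), for 0.2 s.
4. the run lever is pushed right over to the back (value of joint run_lever above 0.85 rad), for 0.2 s.
At the end, for the whole second after the job is handed in: The paddle lies in the tray; every milling jar present lies along the rollers, resting on both (its middle within 8 mm of the resting line in height and sideways, its axis within 0.12 rad of the rollers), between the end plates, at rest and let go; the run lever is at more than 0.85 rad (all of step 1 and x of jar1_mid in the frame of bed_mid between -0.008 and 0.008 m and y of jar1_mid in the frame of bed_mid between -0.2 and 0.2 m and z of jar1_mid in the frame of bed_mid between -0.008 and 0.008 m and angle between the z axis of each of jar1_mid, jar2_mid, jar3_mid, jar4_mid and the y axis of bed_mid, either way round below 0.12 rad and x of jar2_mid in the frame of bed_mid between -0.008 and 0.008 m and y of jar2_mid in the frame of bed_mid between -0.2 and 0.2 m and z of jar2_mid in the frame of bed_mid between -0.008 and 0.008 m and x of jar3_mid in the frame of bed_mid between -0.008 and 0.008 m and y of jar3_mid in the frame of bed_mid between -0.2 and 0.2 m and z of jar3_mid in the frame of bed_mid between -0.008 and 0.008 m and x of jar4_mid in the frame of bed_mid between -0.008 and 0.008 m and y of jar4_mid in the frame of bed_mid between -0.2 and 0.2 m and z of jar4_mid in the frame of bed_mid between -0.008 and 0.008 m and linear speed of each of jar1, jar2, jar3, jar4 below 0.03 m/s and contact force between each of jar1, jar2, jar3, jar4 and the fingers below 0.1 N and value of joint run_lever above 0.85 rad); the robot touches nothing.
It fails at once if a bystander (mug, cup, bottle, tin, glass jar, pot or soap box) is pushed more than 3 cm or knocked over (distance of any of mug, glass_jar, amber, tin, soap, cup, pot from where it was at the start of the episode above 0.03 m or angle between any of mug, glass_jar, amber, tin, soap, cup, pot's own z axis and vertical above 0.5 rad).
It fails at once if a milling jar is dropped: it is in the air, touching nothing, more than 25 mm above its place on the rollers ((height (world z) of jar1_mid above 0.141 m and contact force between jar1 and anything else below 0.02 N) or (height (world z) of jar2_mid above 0.141 m and contact force between jar2 and anything else below 0.02 N) or (height (world z) of jar3_mid above 0.141 m and contact force between jar3 and anything else below 0.02 N) or (height (world z) of jar4_mid above 0.141 m and contact force between jar4 and anything else below 0.02 N)).
Of jar1, jar2, jar3, jar4 only 3 to 4 are there at a start; the rules pass over those that are not, and their reading is None.
At some moment in a run one of jar1, jar2, jar3, jar4 may be knocked a few centimetres aside while the robot is not near it.
It also fails if it takes over 208 s, if anything falls off the work surface, if the arm or the gripper's body presses on something with over 40 N, if the wrist force passes 120 N, or if a joint passes its speed limit or range.

## Robot

A 6-joint arm with a two-finger parallel gripper is mounted at the origin on the work surface. World frame = base frame: x ahead of the robot, y to its left, z up, the work surface at z = 0. Lengths are in m, angles in rad, forces in N, time in s.
With the tool pointing down it reaches from about 0.25 to 0.725 m from the base axis. Payload 4 kg.
Tool frame: the origin (TCP) lies on the centre line of the jaws, within the pads' length; the fingertips stand 22 mm ahead of it and the grasp point (between the pads) lies 3 mm ahead of it; z points along the fingers, y is the line along which they close (so a half turn about z gives the same grasp; the last joint's range is limited). The gripper opens to 85 mm and grips with 20 to 120 N. Pads are 22 mm wide; open, the fingers measure 114 mm over their backs; the gripper's body (76 mm by 85 mm) begins 54 mm behind the grasp point. The pads swing forward as they close: fully open they stand 13 mm farther back than shut.
Start: joints at [-1.144, 0.241, 0.005, 1.335, 0, 1.571], TCP at [0.207, -0.455, 0.253] pointing down, gripper open.
Joint ranges: [-2.72, 2.72], [-1.05, 1.87], [-1.09, 1.28], [-1.99, 2.15], [-1.42, 1.44], [-3.14, 3.14]. Speed limits (rad/s): [2.79, 2.79, 3.14, 3.14, 3.14, 3.14].

## Interface

Orientations are given as a unit quaternion [x, y, z, w].
In Python, from workcell import bot gives the robot as it stands.
- The arm moves only by the shell command python3 -m inch 'ROWS'. ROWS is JSON, one flat list of numbers, 7 for each row, row after row: the shift along the world's x, y, z in mm, then the turn, a rotation vector about the world's x, y, z in rad, then the opening in per cent of the stroke, from 0 (shut) to 100 (fully open). A call has 1 to 8 rows; each row is the pose to reach, as a shift and turn from the pose commanded when the call began; what a row does not reach only later rows make up. A row lasts 1/12 s, in which the tool goes at most 41.7 mm and 7.16 degrees, less where a joint would pass 70% of its speed; a pose out of reach is approached as far as the arm can. A call with a gripper value outside its range is refused whole. The fingers move at their own pace and stop on an object; the grip force is fixed at half the most. Time passes only in rows, so rows that repeat a pose let the fingers close. It gives the time, the measured TCP pose, the force, the opening and the grip force at its end, in the units of the state.
- bot.get_obs(): the state, without advancing time (a new reading comes with each control period).
- bot.camera(name): name is "scene" or "side" or "wrist"; returns the picture (384x512x3 uint8, blue, green, red); there is no depth.
- bot.camera_info(name): a dict with "intrinsics" (3x3 intrinsics, pixels), "camera_from_world" (4x4, takes a point from world to camera coordinates); the wrist camera has in their place "hand_eye" (4x4, takes a point from camera to tool coordinates, whose origin is the TCP and whose axes are the flange's). Camera axes: x right, y down, z forward; pixel columns grow to the right and rows downward; lengths in m; the calibration is good to about 2 mm. The wrist camera is an equidistant fisheye: a pixel r from the principal point sees the ray r / f radians off the axis. A picture is of the moment at which its call begins: read the wrist's pose just before it. camera_info takes no time and is no camera call.
- bot.job_done(): hands the job in; it is judged then, once.
Trained networks look in the newest picture that a camera, given by its name, has taken for a name from the list of things; names that differ only in an ending like _2 or _b are one class to them, and where a whole thing is asked for, a point or a joint stands for the part that bears it (a point fixed in the world has none). Each returns a list of dicts, best first, with "confidence" (0 to 1); they miss things now and then, are a little off and sometimes report something else, mostly with a low value. They report only what shows in the picture. A call takes as long as a camera call.
- bot.silhouettes(camera, target): "mask" (384x512 bool, what is visible of it) and "uv" ([column, row] in pixels, amid what is visible of it).
- bot.spot_point(camera, target): "uv" ([column, row] in pixels: a listed point, or the origin of a listed thing).
The state is a dict: "clock": time; "joint_pos": joint angles; "joint_vel": joint speeds; "tau": joint torques, N m; "eef_pos": TCP position; "tool_rot": TCP orientation; "ft_force": force on the tool from outside, world axes, zero at the start; "ft_torque": the same for the moment, N m; "grip_width": finger opening in m; "grasp_force": force on a finger pad.
Only numpy, scipy, OpenCV 4.12 (cv2) and the standard library are available. Lean on these libraries where they do the work, as an engineer would, in place of code of your own. Each camera call takes 0.05 s, during which the arm holds its last target. There are 200 camera calls.

## Working session

There is one attempt and no reset: what is moved stays moved. The work goes in short steps, Python scripts to look and compute and a shell command to move; the robot and the scene stay as the last step left them, time stands still between calls to the robot, and variables do not carry over. Pictures are saved under pics/ and viewed, at most 14 in all, crops included, and the job is handed in when it is done.

```bash
ls; mkdir -p pics; cat > h.py <<'E'
import numpy as np, cv2
from scipy.spatial.transform import Rotation as R
from workcell import bot
def ray(cam,uv):
    i=bot.camera_info(cam);K=np.array(i["intrinsics"])
    x=(uv[0]-K[0,2])/K[0,0];y=(uv[1]-K[1,2])/K[1,1]
    if cam=="wrist":
        r=np.hypot(x,y);d=np.array([x/r*np.sin(r),y/r*np.sin(r),np.cos(r)]) if r>1e-9 else np.array([0,0,1.])
        T=np.array(i["hand_eye"]);o=bot.get_obs();q=R.from_quat(o["tool_rot"])
        return q.apply(T[:3,3])+np.array(o["eef_pos"]),q.apply(T[:3,:3]@d)
    T=np.array(i["camera_from_world"]);Rm=T[:3,:3]
    return -Rm.T@T[:3,3],Rm.T@np.array([x,y,1.])
def atz(cam,uv,z):
    o,d=ray(cam,uv);return o+d*(z-o[2])/d[2]
def proj(cam,p):
    i=bot.camera_info(cam);K=np.array(i["intrinsics"]);T=np.array(i["camera_from_world"])
    c=T[:3,:3]@np.array(p)+T[:3,3];return (K@c/c[2])[:2]
E
python3 - <<'E'
from h import *
print(bot.get_obs())
for c in ["scene","side"]:
    cv2.imwrite(f"pics/{c}0.png",bot.camera(c))
    for n,z in dict(mill=0,bed_mid=.116,idler_mid=.083,run_lever_tip=.196,paddle_mid=.101,tray_floor=.004,jar1_mid=.04,jar2_mid=.04,jar3_mid=.04,jar4_mid=.04,mug=0,cup=0,amber=0,tin=0,soap=0,glass_jar=0,pot=0).items():
        for r in bot.spot_point(c,n)[:2]:
            print(c,n,round(r["confidence"],2),np.round(r["uv"]),np.round(atz(c,r["uv"],z),3))
E
```

```text
pics
{'clock': 0.0, 'joint_pos': array([-1.14403398e+00,  2.41411868e-01,  3.73325938e-03,  1.33518720e+00,
       -1.67700165e-05,  1.57077618e+00]), 'joint_vel': array([-6.53230495e-05, -2.62634404e-04,  2.18083128e-04,  9.00942128e-04,
       -7.13165995e-04,  1.76504842e-03]), 'tau': array([ 2.22096055e-04, -3.72317719e+01,  2.52408886e+01,  1.71144650e-02,
       -1.50253022e-04,  4.05635546e-06]), 'eef_pos': array([ 0.2067196 , -0.45463176,  0.2524169 ]), 'tool_rot': array([ 9.77317828e-01,  2.11775336e-01, -2.27307053e-04, -1.00949948e-03]), 'ft_force': array([0.69388626, 0.15590697, 0.28078897]), 'ft_torque': array([ 0.02673531, -0.03866555, -0.02298634]), 'grasp_force': 0.0, 'grip_width': 0.08518398842258952}
scene mill 0.56 [234. 236.] [0.61  0.013 0.   ]
scene bed_mid 0.82 [232. 212.] [0.618 0.012 0.116]
scene bed_mid 0.56 [343. 214.] [0.491 0.271 0.116]
scene idler_mid 0.96 [241. 208.] [0.574 0.015 0.083]
scene run_lever_tip 0.61 [346. 229.] [0.595 0.3   0.196]
scene paddle_mid 0.97 [226. 207.] [ 0.6   -0.015  0.101]
scene paddle_mid 0.62 [240. 301.] [0.825 0.146 0.101]
s
[... 1325 characters left out ...]
ddle_mid 0.84 [241. 188.] [ 0.604 -0.018  0.101]
side tray_floor 0.85 [299. 132.] [ 0.547 -0.427  0.004]
side jar1_mid 0.76 [262. 299.] [0.435 0.253 0.04 ]
side jar2_mid 0.65 [302. 201.] [ 0.436 -0.087  0.04 ]
side jar3_mid 0.89 [284. 248.] [0.433 0.094 0.04 ]
side jar4_mid 0.84 [316. 171.] [ 0.431 -0.223  0.04 ]
side jar4_mid 0.3 [146. 341.] [0.646 0.448 0.04 ]
side mug 0.88 [228. 368.] [0.453 0.423 0.   ]
side cup 0.82 [168. 375.] [0.574 0.485 0.   ]
side amber 0.9 [144. 339.] [0.668 0.435 0.   ]
side tin 0.88 [184. 200.] [0.784 0.013 0.   ]
side soap 0.66 [205. 173.] [ 0.776 -0.116  0.   ]
side glass_jar 0.87 [363. 165.] [ 0.295 -0.35   0.   ]
side pot 0.65 [170. 226.] [0.776 0.118 0.   ]
```

```bash
python3 - <<'E'
import cv2,numpy as np
a=cv2.imread("pics/scene0.png");cv2.imwrite("pics/a0.png",cv2.resize(a[90:350,80:440],None,fx=2.2,fy=2.2,interpolation=cv2.INTER_CUBIC))
a=cv2.imread("pics/side0.png");cv2.imwrite("pics/b0.png",cv2.resize(a[100:384,110:400],None,fx=2.1,fy=2.1,interpolation=cv2.INTER_CUBIC))
E
```

```text
(no output)
```

View pics/a0.png

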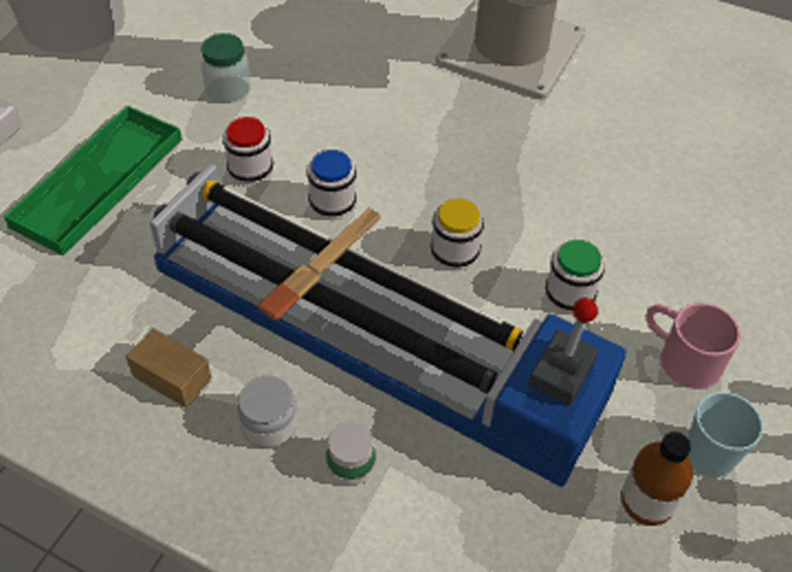

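View pics/b0.png

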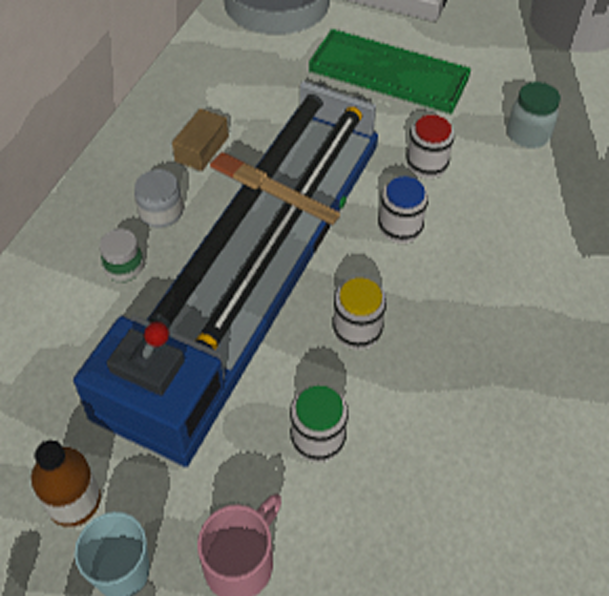

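The pictures show four upright jars: red, blue, yellow and green. The paddle lies across the rollers in scene crop pixels (374,214) to (272,304). The tray is at upper left and the red knob at (586,310). Next I measure mill yaw, paddle and tray.

```bash
python3 - <<'E'
from h import *
S=lambda x,y:(80+x/2.2,90+y/2.2)
D=lambda x,y:(110+x/2.1,100+y/2.1)
def yaw(a,b): d=b-a; return np.round(np.degrees(np.arctan2(d[1],d[0])),1),np.round(np.linalg.norm(d),3)
for nm,c,f,pts in [("ring","scene",S,[(209,188),(514,337)]),("ring","side",D,[(354,114),(208,341)])]:
    a,b=[atz(c,f(*p),.088) for p in pts];print(nm,c,a.round(3),b.round(3),((a+b)/2).round(3),yaw(a,b))
for c,f,pts in [("scene",S,[(374,214),(272,304)]),("side",D,[(333,216),(222,163)])]:
    a,b=[atz(c,f(*p),.104) for p in pts];print("pad",c,a.round(3),b.round(3),((a+b)/2).round(3),yaw(a,b))
for c,f,pts in [("scene",S,[(128,108),(182,133),(62,242),(8,213)]),("side",D,[(333,33),(469,68),(457,105),(312,64)])]:
    p=[atz(c,f(*q),.024) for q in pts];print("tray",c,np.round(p,3).tolist(),np.mean(p,0).round(3))
for c in ["scene","side"]:
    for n in ["jar1_mid","jar2_mid","jar3_mid","jar4_mid","run_lever_tip"]:
        r=bot.silhouettes(c,n) if 0 else None
K={n:bot.camera_info(n) for n in ["wrist"]};print(K)
E
```

```text
ring scene [ 0.559 -0.207  0.088] [0.592 0.233 0.088] [0.575 0.013 0.088] (np.float64(85.8), np.float64(0.442))
ring side [ 0.553 -0.204  0.088] [0.586 0.232 0.088] [0.57  0.014 0.088] (np.float64(85.7), np.float64(0.437))
pad scene [0.512 0.01  0.104] [ 0.69  -0.03   0.104] [ 0.601 -0.01   0.104] (np.float64(-12.8), np.float64(0.183))
pad side [0.51  0.008 0.104] [ 0.687 -0.025  0.104] [ 0.598 -0.008  0.104] (np.float64(-10.5), np.float64(0.18))
tray scene [[0.433, -0.448, 0.024], [0.439, -0.345, 0.024], [0.686, -0.365, 0.024], [0.679, -0.463, 0.024]] [ 0.559 -0.405  0.024]
tray side [[0.676, -0.452, 0.024], [0.427, -0.45, 0.024], [0.423, -0.352, 0.024], [0.68, -0.359, 0.024]] [ 0.551 -0.403  0.024]
{'wrist': {'intrinsics': array([[297.31863964,   0.        , 255.81136562],
       [  0.        , 297.31863964, 194.47173477],
       [  0.        ,   0.        ,   1.        ]]), 'hand_eye': array([[-5.96029811e-04, -9.46854935e-01, -3.21660345e-01,
         8.29475965e-02],
       [ 9.99999657e-01, -7.49077180e-04,  3.52041584e-04,
        -3.03066111e-04],
       [-5.74280735e-04, -3.21660025e-01,  9.46855057e-01,
        -1.21043552e-01],
       [ 0.00000000e+00,  0.00000000e+00,  0.00000000e+00,
         1.00000000e+00]])}}
```

```bash
python3 -m inch '[200,230,0,0,0,-0.32,100, 200,230,0,0,0,-0.32,100, 200,230,0,0,0,-0.32,100, 200,230,0,0,0,-0.32,100, 200,230,0,0,0,-0.32,100, 200,230,0,0,0,-0.32,100, 200,230,0,0,0,-0.32,100, 200,230,0,0,0,-0.32,100]' && python3 -m inch '[193,216,-30,0,0,-0.312,100, 193,216,-30,0,0,-0.312,100, 193,216,-30,0,0,-0.312,100, 193,216,-30,0,0,-0.312,100, 193,216,-30,0,0,-0.312,100, 193,216,-30,0,0,-0.312,100, 193,216,-30,0,0,-0.312,100, 193,216,-30,0,0,-0.312,100]'
cat >> h.py <<'E'
def st():
    o=bot.get_obs();q=R.from_quat(o["tool_rot"]);x=q.apply([1,0,0]);z=q.apply([0,0,1])
    print("t",round(o["clock"],2),"tcp",np.round(o["eef_pos"],4),"yaw",round(np.degrees(np.arctan2(x[1],x[0])),1),"z",z.round(3),"j",np.round(o["joint_pos"],2),"F",np.round(o["ft_force"],1),"w",round(o["grip_width"],4),"gf",round(o["grasp_force"],1))
def look(name,n,pts,zs):
    im=bot.camera("wrist");cv2.imwrite(f"pics/{name}.png",im)
    for p,z in zip(pts,zs):
        for r in bot.spot_point("wrist",p)[:2]: print(p,round(r["confidence"],2),np.round(r["uv"]),atz("wrist",r["uv"],z).round(4))
E
python3 - <<'E'
from h import *
st()
look("w1",0,["paddle_mid","idler_mid","bed_mid","jar2_mid","jar3_mid"],[.101,.083,.116,.04,.04])
for r in bot.silhouettes("wrist","paddle_mid")[:1]:
    m=r["mask"].astype(np.uint8);P=np.argwhere(m)[::7]
    Q=np.array([atz("wrist",(c,w),.106)[:2] for w,c in P]).astype(np.float32)
    print(r["confidence"],cv2.minAreaRect((Q*1000)))
E
```

```text
clock: 2.47
eef_pos: [0.4091, -0.2221, 0.2535]
tool_rot: [0.998, 0.055, 0.001, -0.0]
ft_force: [0.3, -0.7, -0.6]
grip_width: 0.0858
grasp_force: 0.0
clock: 3.13
eef_pos: [0.583, -0.0775, 0.2238]
tool_rot: [0.997, -0.072, 0.0, -0.014]
ft_force: [0.5, 0.3, 0.0]
grip_width: 0.0856
grasp_force: 0.0
t 3.13 tcp [ 0.583  -0.0775  0.2238] yaw -8.3 z [ 0.003  0.028 -1.   ] j [-0.15  0.43  0.2   1.34  0.03  3.14] F [0.5 0.3 0. ] w 0.0856 gf 0.0
paddle_mid 0.9 [183. 186.] [ 0.5991 -0.0118  0.101 ]
idler_mid 0.68 [166. 209.] [0.5728 0.0162 0.083 ]
idler_mid 0.17 [490. 160.] [ 0.5795 -0.3364  0.083 ]
bed_mid 0.63 [154. 188.] [0.6041 0.0091 0.116 ]
jar2_mid 0.69 [286. 284.] [ 0.4374 -0.0911  0.04  ]
0.96 ((603.2764892578125, -12.252761840820312), (31.707319259643555, 199.97560119628906), 77.73723602294922)
```

View pics/w1.png

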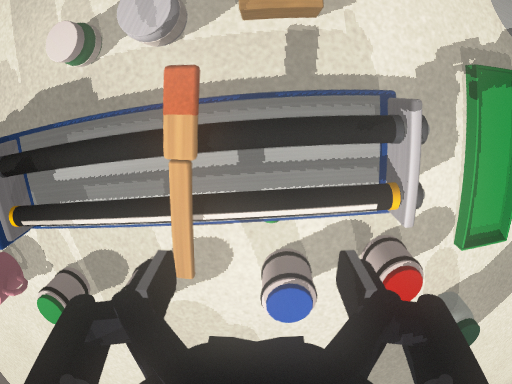

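The wrist view puts the paddle at (183,186), agreeing with the measured (0.603,-0.012) at yaw -12°. J6 hit its range, so I'll use the half-turned grasp.

```bash
python3 -m inch '[20,65,0,0,0,1,100, 20,65,0,0,0,1,100, 20,65,0,0,0,1,100, 20,65,0,0,0,1,100, 20,65,0,0,0,1,100, 20,65,0,0,0,1,100, 20,65,0,0,0,1,100, 20,65,0,0,0,1,100]' >/dev/null && python3 -m inch '[0,0,0,0,0,1,100, 0,0,0,0,0,1,100, 0,0,0,0,0,1,100, 0,0,0,0,0,1,100, 0,0,0,0,0,1,100, 0,0,0,0,0,1,100, 0,0,0,0,0,1,100, 0,0,0,0,0,1,100]' >/dev/null && python3 -m inch '[0,0,0,0,0,1,60, 0,0,0,0,0,1,60, 0,0,0,0,0,1,60, 0,0,0,0,0,1,60, 0,0,0,0,0,1,60, 0,0,0,0,0,1,60, 0,0,0,0,0,1,60, 0,0,0,0,0,1,60]' 
python3 - <<'E'
from h import *
st()
look("w2",0,["paddle_mid","idler_mid","bed_mid"],[.101,.083,.116])
for r in bot.silhouettes("wrist","paddle_mid")[:1]:
    m=r["mask"].astype(np.uint8);P=np.argwhere(m)[::7]
    Q=np.array([atz("wrist",(c,w),.106)[:2] for w,c in P]).astype(np.float32)
    print(r["confidence"],cv2.minAreaRect((Q*1000)))
E
```

```text
clock: 5.48
eef_pos: [0.6009, -0.0143, 0.2254]
tool_rot: [0.141, 0.99, -0.014, -0.001]
ft_force: [0.4, 0.1, 0.0]
grip_width: 0.0514
grasp_force: 0.0
t 5.48 tcp [ 0.6009 -0.0143  0.2254] yaw 163.8 z [-0.007 -0.027 -1.   ] j [-0.01  0.46  0.25  1.37 -0.03  0.27] F [0.4 0.1 0. ] w 0.0514 gf 0.0
paddle_mid 0.76 [266. 189.] [ 0.5984 -0.0073  0.101 ]
paddle_mid 0.36 [323.   4.] [0.4582 0.0825 0.101 ]
idler_mid 0.94 [284. 152.] [0.5748 0.0165 0.083 ]
bed_mid 0.75 [294. 198.] [0.6074 0.0135 0.116 ]
0.75 ((603.9592895507812, -9.78725814819336), (30.228561401367188, 198.6750030517578), 78.49949645996094)
```

```bash
python3 -m inch '[3,3,-30,0.027,-0.007,0.075,60, 3,3,-60,0.027,-0.007,0.075,60, 3,3,-85,0.027,-0.007,0.075,60, 3,3,-100,0.027,-0.007,0.075,60, 3,3,-109,0.027,-0.007,0.075,60, 3,3,-109,0.027,-0.007,0.075,60, 3,3,-109,0.027,-0.007,0.075,60, 3,3,-109,0.027,-0.007,0.075,60]' && python3 -m inch '[0,0,0,0,0,0,0, 0,0,0,0,0,0,0, 0,0,0,0,0,0,0, 0,0,0,0,0,0,0, 0,0,0,0,0,0,0, 0,0,0,0,0,0,0, 0,0,0,0,0,0,0, 0,0,0,0,0,0,0]'; python3 -c "
from h import *
st()"
```

```text
clock: 6.4
eef_pos: [0.6056, -0.0108, 0.1173]
tool_rot: [0.107, 0.994, -0.0, 0.002]
ft_force: [0.2, -0.6, -0.0]
grip_width: 0.0516
grasp_force: 0.0
clock: 7.07
eef_pos: [0.6053, -0.0108, 0.1173]
tool_rot: [0.107, 0.994, -0.0, 0.002]
ft_force: [-0.1, -0.7, 5.7]
grip_width: 0.0182
grasp_force: 59.1
t 7.07 tcp [ 0.6053 -0.0108  0.1173] yaw 167.7 z [ 0.003 -0.001 -1.   ] j [-0.02  0.53  0.07  1.11 -0.    0.2 ] F [-0.1 -0.7  5.7] w 0.0182 gf 59.1
```

```bash
python3 -m inch '[0,0,40,0,0,0,0, 0,0,80,0,0,0,0, 0,0,100,0,0,0,0, -6,-40,100,0,0,0.02,0, -12,-80,100,0,0,0.04,0, -18,-120,100,0,0,0.06,0, -24,-160,100,0,0,0.08,0, -28,-200,100,0,0,0.1,0]' >/dev/null&& python3 -m inch '[-4,-40,0,0,0,0.01,0, -8,-80,0,0,0,0.02,0, -12,-120,0,0,0,0.03,0, -16,-160,0,0,0,0.04,0, -20,-194,0,0,0,0.05,0, -20,-194,-20,0,0,0.05,0, -20,-194,-40,0,0,0.05,0, -20,-194,-60,0,0,0.05,0]' 
python3 - <<'E'
from h import *
st()
look("w3",0,["tray_floor","paddle_mid"],[.004,.1])
for r in bot.silhouettes("wrist","tray_floor")[:1]:
    P=np.argwhere(r["mask"])[::5]
    Q=np.array([atz("wrist",(c,w),.024)[:2] for w,c in P]).astype(np.float32)
    print(r["confidence"],cv2.minAreaRect((Q*1000)))
E
```

```text
clock: 8.4
eef_pos: [0.5558, -0.4061, 0.1546]
tool_rot: [0.033, 0.999, -0.0, 0.0]
ft_force: [0.2, 0.6, -0.8]
grip_width: 0.0181
grasp_force: 58.9
t 8.4 tcp [ 0.5558 -0.4061  0.1546] yaw 176.2 z [ 0.001 -0.    -1.   ] j [-0.63  0.67  0.42  1.32  0.   -0.57] F [ 0.2  0.6 -0.8] w 0.0181 gf 58.9
paddle_mid 0.96 [256. 249.] [ 0.5694 -0.4044  0.1   ]Traceback (most recent call last):
  File "<stdin>", line 6, in <module>
  File "h.py", line 14, in atz
    o,d=ray(cam,uv);return o+d*(z-o[2])/d[2]
        ~~~^^^^^^^^
  File "h.py", line 9, in ray
    T=np.array(i["hand_eye"]);o=bot.get_obs();q=R.from_quat(o["tool_rot"])
                                ~~~~~~~~~~~^^
ValueError: time passes only in moves, steps and waits
```

View pics/w3.png

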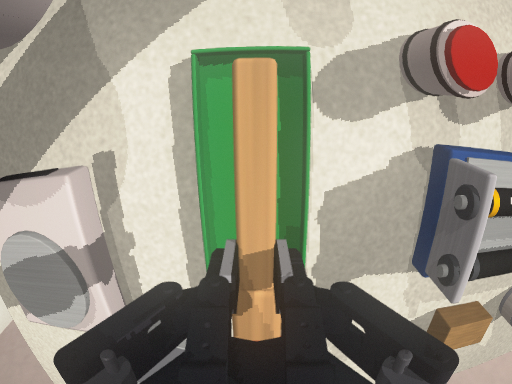

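The paddle lies over the tray, with its handle end at (255,58) and the tray end at (250,48), and the two are parallel. Lowering and releasing.

```bash
python3 - <<'E'
import re
s=open('h.py').read()
s=s.replace('o=bot.get_obs();q=R.from_quat(o["tool_rot"])\n        return','o=OBS or bot.get_obs();q=R.from_quat(o["tool_rot"])\n        return')
s=s.replace('from workcell import bot\n','from workcell import bot\nOBS=None\ndef cam(n):\n    global OBS\n    OBS=bot.get_obs();return bot.camera(n)\n',1).replace('im=bot.camera("wrist")','im=cam("wrist")')
open('h.py','w').write(s)
E
python3 -m inch '[0,0,-40,0,0,0,0, 0,0,-80,0,0,0,0, 0,0,-105,0,0,0,0, 0,0,-120,0,0,0,0, 0,0,-124,0,0,0,0, 0,0,-124,0,0,0,0, 0,0,-124,0,0,0,0, 0,0,-124,0,0,0,0]' && python3 -m inch '[0,0,0,0,0,0,40, 0,0,0,0,0,0,40, 0,0,0,0,0,0,40, 0,0,0,0,0,0,40, 0,0,0,0,0,0,40, 0,0,20,0,0,0,40, 0,0,60,0,0,0,40, 0,0,100,0,0,0,40]'  && python3 -m inch '[0,0,40,0,0,0,0, 0,0,60,0,0,0,0, 5,40,60,0,0,-0.03,0, 10,80,60,0,0,-0.07,0, 10,80,60,0,0,-0.07,0, 10,80,60,0,0,-0.07,0, 10,80,60,0,0,-0.07,0, 10,80,60,0,0,-0.07,0]'
python3 - <<'E'
from h import *
st()
cam("wrist")
for n,z in [("tray_floor",.024),("paddle_mid",.014)]:
  for r in bot.silhouettes("wrist",n)[:1]:
    P=np.argwhere(r["mask"])[::5]
    Q=np.array([atz("wrist",(c,w),z)[:2] for w,c in P]).astype(np.float32)
    print(n,r["confidence"],cv2.minAreaRect((Q*1000)))
E
```

```text
clock: 9.27
eef_pos: [0.5582, -0.4059, 0.0348]
tool_rot: [0.032, 0.999, -0.002, 0.003]
ft_force: [0.6, 1.0, -0.3]
grip_width: 0.0182
grasp_force: 58.9
clock: 9.93
eef_pos: [0.5549, -0.4036, 0.1302]
tool_rot: [0.032, 0.999, 0.002, -0.002]
ft_force: [1.2, -1.0, 1.1]
grip_width: 0.0342
grasp_force: 0.0
clock: 10.6
eef_pos: [0.5663, -0.3256, 0.1916]
tool_rot: [0.067, 0.998, -0.0, 0.0]
ft_force: [0.7, -0.2, -0.0]
grip_width: 0.0003
grasp_force: 0.0
t 10.6 tcp [ 0.5663 -0.3256  0.1916] yaw 172.3 z [ 0.001 -0.001 -1.   ] j [-0.52  0.58  0.35  1.35 -0.   -0.39] F [ 0.7 -0.2 -0. ] w 0.0003 gf 0.0Traceback (most recent call last):
  File "<stdin>", line 7, in <module>
  File "h.py", line 18, in atz
    o,d=ray(cam,uv);return o+d*(z-o[2])/d[2]
        ~~~^^^^^^^^
  File "h.py", line 9, in ray
    i=bot.camera_info(cam);K=np.array(i["intrinsics"])
ValueError: time passes only in moves, steps and waits
```

```bash
sed -i 's/i=bot.camera_info(cam)/i=info(cam)/; s/^OBS=None/OBS=None\nimport functools\ninfo=functools.lru_cache(lambda c: bot.camera_info(c))/' h.py
python3 - <<'E'
from h import *
im=cam("wrist");cv2.imwrite("pics/w4.png",im)
for n,z in [("tray_floor",.024),("paddle_mid",.014)]:
  for r in bot.silhouettes("wrist",n)[:1]:
    P=np.argwhere(r["mask"])[::5]
    Q=np.array([atz("wrist",(c,w),z)[:2] for w,c in P]).astype(np.float32)
    print(n,r["confidence"],cv2.minAreaRect((Q*1000)))
for r in bot.spot_point("wrist","paddle_mid")[:1]: print(r["confidence"],atz("wrist",r["uv"],.009))
E
```

```text
tray_floor 0.98 ((558.3515014648438, -406.4486999511719), (103.373779296875, 258.7412109375), 87.52713775634766)
paddle_mid 0.78 ((556.5758666992188, -403.78118896484375), (30.723081588745117, 198.00767517089844), 87.21266174316406)
0.83 [ 0.55281217 -0.4038047   0.009     ]
```

View pics/w4.png

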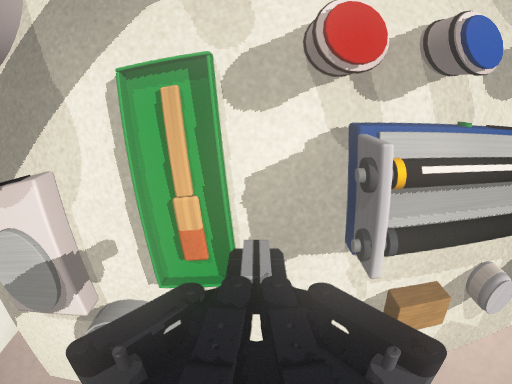

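The paddle lies inside the tray, centred at (183,172). Next I move over the front roller with the fingers shut.

```bash
python3 -m inch '[1,40,0,0,0,0.06,0, 2,80,0,0,0,0.06,0, 4,120,0,0,0,0.06,0, 5,160,0,0,0,0.06,0, 7,200,0,0,0,0.06,0, 8,240,0,0,0,0.06,0, 8,251,-30,0,0,0.06,0, 8,251,-50,0,0,0.06,0]' >/dev/null; python3 -m inch '[0,0,-10,0,0,0,0, 0,0,-10,0,0,0,0, 0,0,-10,0,0,0,0]'; python3 - <<'E'
from h import *
st()
E
for i in 1 2 3; do python3 -m inch '[0,0,-3,0,0,0,0, 0,0,-3,0,0,0,0]' | grep -E "pos|force:"; done
```

```text
clock: 11.82
eef_pos: [0.5743, -0.0744, 0.1316]
tool_rot: [0.037, 0.999, -0.0, -0.0]
ft_force: [-0.6, -0.8, 0.4]
grip_width: 0.0
grasp_force: 0.0
t 11.82 tcp [ 0.5743 -0.0744  0.1316] yaw 175.7 z [-0. -0. -1.] j [-0.13  0.47  0.02  1.11 -0.   -0.05] F [-0.6 -0.8  0.4] w 0.0 gf 0.0
eef_pos: [0.5753, -0.0748, 0.1297]
ft_force: [-0.5, -0.6, 0.5]
grasp_force: 0.0
eef_pos: [0.5747, -0.0743, 0.1261]
ft_force: [-0.6, 0.0, -0.4]
grasp_force: 0.0
eef_pos: [0.5742, -0.0739, 0.1225]
ft_force: [0.1, 0.5, 0.7]
grasp_force: 0.0
```

```bash
for i in 1 2 3; do python3 -m inch '[0,0,-1.5,0,0,0,0, 0,0,-1.5,0,0,0,0, 0,0,-1.5,0,0,0,0]' | grep -E "pos|ft_force:"; done
```

```text
eef_pos: [0.5744, -0.0737, 0.1212]
ft_force: [-1.0, -0.5, 0.2]
eef_pos: [0.5744, -0.0737, 0.1197]
ft_force: [0.1, 0.3, -0.2]
eef_pos: [0.5744, -0.0738, 0.1182]
ft_force: [-0.7, 0.4, -0.1]
```

```bash
for i in 1 2; do python3 -m inch '[0,0,-1,0,0,0,0, 0,0,-1,0,0,0,0, 0,0,-1,0,0,0,0]' | grep -E "pos|ft_force:"; done
```

```text
eef_pos: [0.5751, -0.0738, 0.118]
ft_force: [0.1, 0.2, 4.4]
eef_pos: [0.576, -0.0739, 0.1179]
ft_force: [1.0, 0.6, 7.4]
```

```bash
python3 -m inch '[-20,1.5,0,0,0,0,0, -50,4,8,0,0,0,0, -80,6,40,0,0,0,0, -80,6,60,0,0,0,0, -80,6,60,0,0,0,0]'; python3 - <<'E'
from h import *
ims=[bot.camera("side") for _ in range(8)]
np.save("pics/s.npy",ims)
# front roller axis intensity profile across roller at mid, for each frame
b=np.array([.5735,.015]);ey=np.array([.074,.997]);ex=np.array([.997,-.074])
for im in ims:
    g=cv2.cvtColor(im,cv2.COLOR_BGR2GRAY).astype(float);row=[]
    for a in (-150,-120,-90,-60,-45,-30,-15,0,15,30,45,60,90,120,150):
        a=np.radians(a)
        v=[]
        for y in (-.1,-.03,.05,.1):
            p=np.r_[b+ey*y+ex*.013*np.sin(a),.083+.013*np.cos(a)];u=proj("side",p);v.append(g[int(round(u[1])),int(round(u[0]))])
        row.append(int(np.mean(v)))
    print(row[3:12])
st()
E
```

```text
clock: 13.98
eef_pos: [0.495, -0.068, 0.1803]
tool_rot: [0.037, 0.999, -0.001, 0.003]
ft_force: [1.2, 0.8, 0.5]
grip_width: 0.0003
grasp_force: 0.0
[23, 32, 35, 34, 31, 27, 92, 111, 117]
[23, 26, 103, 180, 109, 20, 24, 30, 32]
[122, 20, 32, 33, 31, 30, 26, 32, 36]
[22, 32, 34, 34, 32, 27, 75, 98, 113]
[26, 27, 74, 179, 125, 29, 21, 31, 37]
[136, 26, 32, 34, 33, 30, 25, 33, 40]
[23, 32, 34, 34, 32, 26, 78, 98, 112]
[26, 32, 30, 148, 169, 70, 17, 26, 35]
t 14.38 tcp [ 0.4941 -0.0677  0.175 ] yaw 175.8 z [-0.002 -0.    -1.   ] j [-0.14  0.29 -0.14  1.14 -0.   -0.06] F [-0.   0.5 -0.3] w -0.0 gf 0.0
```

The stripe advances about 60° per 0.05 s, so the roller is spinning at roughly 20 rad/s. I now move up where the wrist camera can see the jars.

```bash
python3 -m inch '[0,0,40,0,0,0,100, -10,40,80,0,0,0,100, -20,80,100,0,0,0,100, -30,120,100,0,0,0,100, -30,160,100,0,0,0,100, -30,170,100,0,0,0,100, -30,170,100,0,0,0,100, -30,170,100,0,0,0,100]' ; python3 -m inch '[0,0,0,0,0,0,100, 0,0,0,0,0,0,100, 0,0,0,0,0,0,100, 0,0,0,0,0,0,100]' >/dev/null; python3 - <<'E'
from h import *
st()
look("w5",0,["jar1_mid","jar2_mid","jar3_mid","jar4_mid","idler_mid","bed_mid"],[.04]*4+[.083,.116])
for n in ["jar1_mid","jar2_mid","jar3_mid","jar4_mid"]:
  for r in bot.silhouettes("wrist",n)[:1]: print(n,r["confidence"],r["mask"].sum(),atz("wrist",r["uv"],.05).round(3))
ims=[bot.camera("side") for _ in range(4)]
b=np.array([.5735,.015]);ey=np.array([.074,.997]);ex=np.array([.997,-.074])
for im in ims:
    g=cv2.cvtColor(im,cv2.COLOR_BGR2GRAY).astype(float)
    print([int(np.mean([g[tuple(np.round(proj("side",np.r_[b+ey*y+ex*.013*np.sin(a),.083+.013*np.cos(a)])).astype(int)[::-1])] for y in (-.1,-.03,.05)])) for a in np.radians([-60,-45,-30,-15,0,15,30,45,60])])
E
```

```text
clock: 15.05
eef_pos: [0.4642, 0.1034, 0.2757]
tool_rot: [0.035, 0.999, -0.001, -0.0]
ft_force: [0.8, -0.0, -0.0]
grip_width: 0.0855
grasp_force: 0.0
t 15.38 tcp [0.4646 0.1012 0.276 ] yaw 175.7 z [ 0.    -0.001 -1.   ] j [ 0.21  0.18 -0.01  1.38 -0.    0.29] F [ 0.  -0.3  0.2] w 0.0854 gf 0.0
jar1_mid 0.65 [379. 134.] [0.4344 0.2603 0.04  ]
jar2_mid 0.89 [109. 159.] [ 0.4386 -0.0937  0.04  ]
idler_mid 0.58 [192. 264.] [0.575  0.0117 0.083 ]
bed_mid 0.95 [191. 301.] [0.6079 0.0112 0.116 ]
jar1_mid 0.94 2756 [0.433 0.257 0.05 ]
jar2_mid 0.59 2683 [ 0.439 -0.083  0.05 ]
jar3_mid 0.96 2820 [0.446 0.097 0.05 ]
jar4_mid 0.94 2260 [ 0.435 -0.217  0.05 ]
[37, 44, 34, 32, 32, 28, 26, 49, 62]
[39, 44, 35, 30, 27, 93, 126, 102, 96]
[42, 41, 52, 134, 107, 25, 22, 33, 33]
[102, 141, 25, 31, 34, 30, 26, 35, 33]
```

View pics/w5.png

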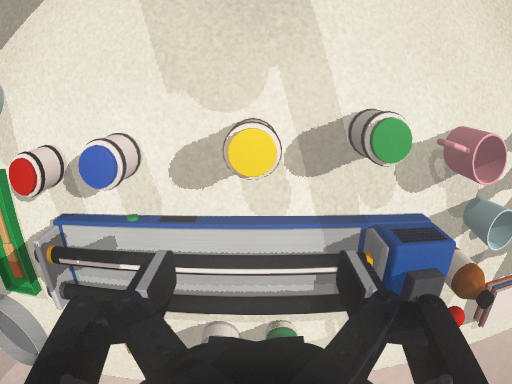

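The image shows all four jars upright: yellow cap (252,152), green (391,141), blue (98,167), red (23,177). The roller is still spinning. Next come the poses.

```bash
cat >> h.py <<'E'
BED=np.array([.6068,.0125,.116]);YAW=np.radians(-4.2)
EX=np.array([np.cos(YAW),np.sin(YAW),0]);EY=np.array([-np.sin(YAW),np.cos(YAW),0]);Z=np.array([0,0,1.]);s=.5**.5
QD=R.from_matrix(np.c_[-EX,EY,-Z]);QI=R.from_matrix(np.c_[-s*(EX+Z),EY,s*(EX-Z)]);QF=R.from_matrix(np.c_[s*(Z+EY),EX,s*(EY-Z)])
def go(tgt,Q):  # shift mm, turn from measured pose
    o=bot.get_obs();print("  go",np.round((np.array(tgt)-o["eef_pos"])*1000,1),np.round((Q*R.from_quat(o["tool_rot"]).inv()).as_rotvec(),3))
def caps(im):
    hsv=cv2.cvtColor(im,cv2.COLOR_BGR2HSV)
    for n,lo,hi in [("jar1",45,80),("jar2",105,125),("jar3",20,32),("jar4",-5,5)]:
        for r in bot.silhouettes("wrist",n+"_mid")[:1]:
            h=hsv[...,0].astype(int);h=np.where(h>175,h-180,h)
            m=(r["mask"]&(h>=lo)&(h<=hi)&(hsv[...,1]>130)).astype(np.uint8)
            if m.sum()<50: print(n,"few");continue
            c=max(cv2.findContours(m,0,1)[0],key=cv2.contourArea)
            P=np.array([atz("wrist",p[0],.082)[:2] for p in c]).astype(np.float32)
            (x,y),rad=cv2.minEnclosingCircle(P);print(n,r["confidence"],"cap centre",round(x,4),round(y,4),"rad",round(rad,4),"centroid",P.mean(0).round(4))
E
python3 - <<'E'
from h import *
im=cam("wrist");caps(im)
print(QI.as_matrix()[:,2],(QF*QI.inv()).as_rotvec())
o=bot.get_obs();print(o["clock"])
E
```

```text
jar1 0.89 cap centre 0.4362 0.2604 rad 0.0254 centroid [0.4376 0.2589]
jar2 0.81 cap centre 0.439 -0.0886 rad 0.028 centroid [ 0.4383 -0.0883]
jar3 0.84 cap centre 0.441 0.0984 rad 0.0269 centroid [0.4407 0.0985]
jar4 0.97 cap centre 0.4384 -0.2241 rad 0.0302 centroid [ 0.4373 -0.2238]
[ 0.70520783 -0.05178723 -0.70710678] [ 1.29451184  1.11739265 -1.20919958]
16.3833
```

```bash
python3 -m inch '[-40,40,0,-0.058,-0.783,0,100, -70,80,0,-0.058,-0.783,0,100, -106,115,-10,-0.058,-0.783,0,100, -106,150,-30,-0.058,-0.783,0,100, -106,164,-50,-0.058,-0.783,0,100, -106,164,-50,-0.058,-0.783,0,100, -106,164,-50,-0.058,-0.783,0,100, -106,164,-50,-0.058,-0.783,0,100]' >/dev/null; python3 -m inch '[0,0,-40,0,0,0,100, 0,0,-80,0,0,0,100, 0,0,-102,0,0,0,100, 0,0,-102,0,0,0,100, 0,0,-102,0,0,0,100]'; python3 - <<'E'
from h import *
st()
im=cam("wrist");cv2.imwrite("pics/w6.png",im)
caps(im)
go([.4295,.260,.0531],QI)
E
```

```text
clock: 17.47
eef_pos: [0.3591, 0.2658, 0.1241]
tool_rot: [0.035, 0.923, -0.016, 0.382]
ft_force: [-0.9, -0.3, 0.5]
grip_width: 0.0853
grasp_force: 0.0
t 17.47 tcp [0.3591 0.2658 0.1241] yaw 175.8 z [ 0.705 -0.055 -0.708] j [ 1.05  0.1  -0.85  0.21 -0.69  0.98] F [-0.9 -0.3  0.5] w 0.0853 gf 0.0
jar1 0.92 cap centre 0.4265 0.2648 rad 0.0351 centroid [0.4259 0.2624]
jar2 few
jar3 0.87 cap centre 0.4313 0.1077 rad 0.0419 centroid [0.4284 0.1084]
jar4 few
  go [ 70.   -7.6 -73.3] [-0.004  0.003  0.001]
```

View pics/w6.png

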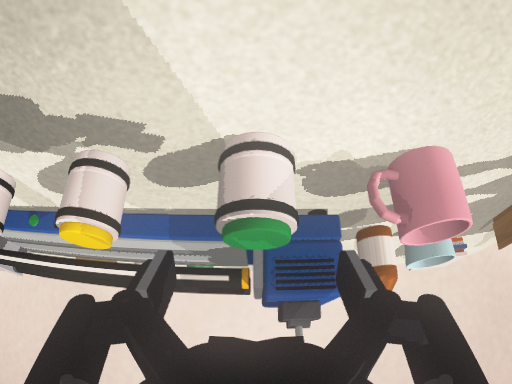

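The green jar at (257,190) is centred between the open fingers. Approaching and closing.

```bash
python3 -m inch '[20,-1.5,-20,0,0,0,100, 40,-3,-41,0,0,0,100, 60,-4.5,-61,0,0,0,100, 70,-5.5,-72,0,0,0,100, 70,-5.5,-72,0,0,0,100, 70,-5.5,-72,0,0,0,100, 70,-5.5,-72,0,0,0,100]' ; python3 -m inch '[0,0,0,0,0,0,0, 0,0,0,0,0,0,0, 0,0,0,0,0,0,0, 0,0,0,0,0,0,0, 0,0,0,0,0,0,0, 0,0,0,0,0,0,0, 0,0,0,0,0,0,0, 0,0,0,0,0,0,0]'
```

```text
clock: 18.3
eef_pos: [0.4286, 0.2611, 0.0533]
tool_rot: [0.034, 0.923, -0.014, 0.383]
ft_force: [-0.2, 1.3, 1.0]
grip_width: 0.0855
grasp_force: 0.0
clock: 18.97
eef_pos: [0.4286, 0.2613, 0.0543]
tool_rot: [0.034, 0.922, -0.014, 0.384]
ft_force: [-6.1, -0.2, 9.1]
grip_width: 0.0628
grasp_force: 62.6
```

```bash
python3 -m inch '[0,0,10,0,0,0,0, 0,0,40,0,0,0,0, 0,0,80,0,0,0,0, 0,-20,115,0,0,0,0, 0,-50,150,0,0,0,0, 0,-80,170,0,0,0,0, 0,-112,170,0,0,0,0, 0,-112,170,0,0,0,0]' ; for i in 1 2 3; do python3 -m inch '[0,0,0,0.07,0.06,-0.065,0, 0,0,0,0.432,0.372,-0.403,0, 0,0,0,0.432,0.372,-0.403,0, 0,0,0,0.432,0.372,-0.403,0, 0,0,0,0.432,0.372,-0.403,0, 0,0,0,0.432,0.372,-0.403,0, 0,0,0,0.432,0.372,-0.403,0, 0,0,0,0.432,0.372,-0.403,0]' | grep -E "pos|grasp"; done;  python3 - <<'E'
from h import *
st()
go([.6168,.1491,.223],QF)
E
```

```text
clock: 19.63
eef_pos: [0.4265, 0.1438, 0.2229]
tool_rot: [0.036, 0.923, -0.016, 0.383]
ft_force: [-0.6, 0.1, -4.4]
grip_width: 0.0628
grasp_force: 67.6
eef_pos: [0.4278, 0.1483, 0.2215]
grasp_force: 67.8
eef_pos: [0.4276, 0.1485, 0.2211]
grasp_force: 67.8
eef_pos: [0.4277, 0.149, 0.2215]
grasp_force: 67.7
t 21.63 tcp [0.4277 0.149  0.2215] yaw 86.0 z [ 0.051  0.703 -0.71 ] j [-0.12  0.18 -0.39  1.05  0.78  1.51] F [ 0.8 -0.1 -3. ] w 0.063 gf 67.7
  go [1.891e+02 1.000e-01 1.500e+00] [ 0.004  0.002 -0.002]
```

```bash
python3 -m inch '[40,0,1,0,0,0,0, 80,0,1,0,0,0,0, 120,0,1,0,0,0,0, 160,0,1,0,0,0,0, 189,0,1,0.004,0.002,0,0, 189,0,-25,0.004,0.002,0,0, 189,0,-50,0.004,0.002,0,0, 189,0,-60,0.004,0.002,0,0]'; python3 - <<'E'
from h import *
st()
cv2.imwrite("pics/w7.png",np.hstack([cam("wrist")[:,:],]))
E
```

```text
clock: 22.3
eef_pos: [0.616, 0.15, 0.1588]
tool_rot: [0.676, 0.629, 0.279, -0.262]
ft_force: [-1.3, -0.2, -3.7]
grip_width: 0.0631
grasp_force: 67.8
t 22.3 tcp [0.616  0.15   0.1588] yaw 85.7 z [ 0.047  0.705 -0.707] j [-0.08  0.57  0.03  1.04  0.79  1.56] F [-1.3 -0.2 -3.7] w 0.0631 gf 67.8
```

View pics/w7.png

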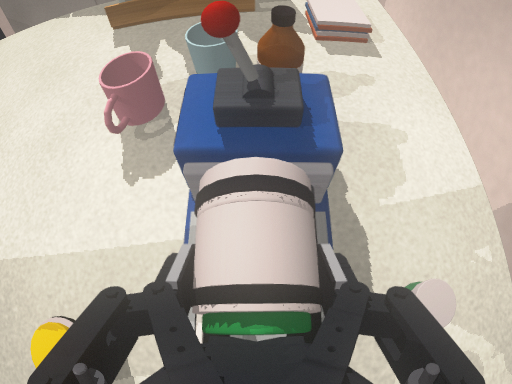

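The green jar is held horizontal at (255,245) and lines up with the housing centre at column 258. Lowering to contact.

```bash
python3 -m inch '[0,0,-15,0,0,0,0, 0,0,-26,0,0,0,0, 0,0,-28,0,0,0,0, 0,0,-28,0,0,0,0]'|grep -E "pos|ft_f"; for i in 1 2 3 4 5; do python3 -m inch '[0,0,-2,0,0,0,0, 0,0,-2,0,0,0,0, 0,0,-2,0,0,0,0]'|grep -E "pos|ft_f"; done
```

```text
eef_pos: [0.6168, 0.1492, 0.1342]
ft_force: [-0.0, -0.1, -2.2]
eef_pos: [0.6179, 0.1487, 0.1332]
ft_force: [-0.0, 0.5, -3.2]
eef_pos: [0.6174, 0.1487, 0.1303]
ft_force: [0.1, -0.5, -2.3]
eef_pos: [0.6173, 0.1487, 0.128]
ft_force: [-0.9, 0.4, -3.0]
eef_pos: [0.6173, 0.1488, 0.1261]
ft_force: [-0.3, 0.7, -2.9]
eef_pos: [0.6176, 0.1488, 0.1248]
ft_force: [-0.6, -0.8, 0.5]
```

```bash
python3 -m inch '[0,0,-1.5,0,0,0,0, 0,0,-1.5,0,0,0,0, 0,0,-1.5,0,0,0,0]'|grep -E "pos|ft_f"; python3 -m inch '[0,0,0,0,0,0,100, 0,0,0,0,0,0,100, 0,0,0,0,0,0,100, 0,0,0,0,0,0,100, 0,0,0,0,0,0,100, 0,0,0,0,0,0,100]'|grep -E "pos|ft_f|width"; python3 -m inch '[-1,-10,10,0,0,0,100, -2,-30,30,0,0,0,100, -3,-50,50,0,0,0,100, -5,-70,70,0,0,0,100, -5,-70,70,0,0,0,100, -5,-70,70,0,0,0,100]'; python3 - <<'E'
from h import *
st()
cv2.imwrite("pics/w8.png",cam("wrist"))
for c in ["side","scene","wrist"]:
    if c!="wrist": bot.camera(c)
    for r in bot.spot_point(c,"jar1_mid")[:1]:
        p=atz(c,r["uv"],.116);d=p-BED;print(c,r["confidence"],r["uv"],"mill x,y",(d@EX).round(4),(d@EY).round(4))
E
```

```text
eef_pos: [0.6177, 0.149, 0.1246]
ft_force: [-2.5, -1.9, 5.3]
eef_pos: [0.6174, 0.1488, 0.1226]
ft_force: [0.2, 0.3, -0.0]
grip_width: 0.0852
clock: 25.18
eef_pos: [0.6136, 0.0775, 0.194]
tool_rot: [0.677, 0.628, 0.282, -0.261]
ft_force: [0.7, 0.1, -0.4]
grip_width: 0.0855
grasp_force: 0.0
t 25.18 tcp [0.6136 0.0775 0.194 ] yaw 85.7 z [ 0.055  0.707 -0.705] j [-0.2   0.57  0.12  1.24  0.78  1.4 ] F [ 0.7  0.1 -0.4] w 0.0855 gf 0.0
side 0.77 [209.5, 228.5] mill x,y 0.0023 0.1429
scene 0.79 [282.6, 231.8] mill x,y -0.0023 0.1434
wrist 0.59 [252.0, 190.7] mill x,y -0.0008 0.1523
```

View pics/w8.png

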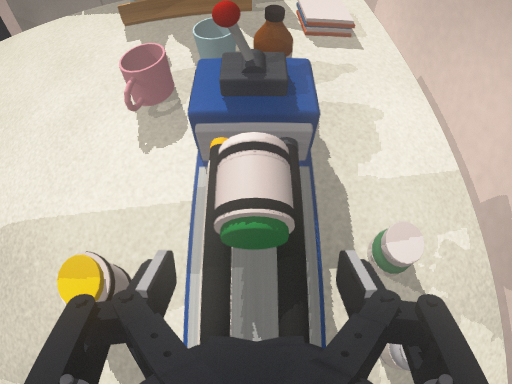

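The green jar lies on both rollers at (255,190), parallel to them. Next, the yellow jar.

```bash
python3 -m inch '[-10,0,30,0,0,0,100, -50,10,40,0,0,0,100, -90,20,40,0,0,0,100, -130,26,40,0,0,0,100, -170,26,40,0,0,0,100, -210,26,40,0,0,0,100, -250,26,40,0,0,0,100, -250,26,40,0,0,0,100]'|grep pos;  for i in 1 2 3; do python3 -m inch '[0,0,0,-0.432,-0.372,0.403,100, 0,0,0,-0.432,-0.372,0.403,100, 0,0,0,-0.432,-0.372,0.403,100, 0,0,0,-0.432,-0.372,0.403,100, 0,0,0,-0.432,-0.372,0.403,100, 0,0,0,-0.432,-0.372,0.403,100, 0,0,0,-0.432,-0.372,0.403,100]' | grep -E "pos|grasp"; done;  python3 - <<'E'
from h import *
st()
look("w9",0,["jar3_mid","jar2_mid","jar4_mid"],[.04]*3)
for n in ["jar3_mid","jar2_mid"]:
  for r in bot.silhouettes("wrist",n)[:1]: print(n,r["uv"],r["mask"].sum(),atz("wrist",r["uv"],.04).round(3))
go([.3635,.104,.1238],QI)
E
```

```text
eef_pos: [0.3534, 0.1067, 0.2309]
eef_pos: [0.3619, 0.1062, 0.2334]
grasp_force: 0.0
eef_pos: [0.3607, 0.1055, 0.2315]
grasp_force: 0.0
eef_pos: [0.3607, 0.1044, 0.2301]
grasp_force: 0.0
t 27.9 tcp [0.3607 0.1044 0.2301] yaw 175.8 z [ 0.7   -0.054 -0.712] j [ 0.63 -0.43 -0.92  0.44 -0.47  0.54] F [-0.1  0.4 -0.9] w 0.0852 gf 0.0
jar3_mid 0.21 [489. 102.] [0.425  0.3769 0.04  ]
jar2_mid 0.76 [ 96. 120.] [ 0.4401 -0.0918  0.04  ]
jar4_mid 0.8 [ 22. 131.] [ 0.4342 -0.2249  0.04  ]
jar4_mid 0.66 [164. 209.] [ 0.7016 -0.0958  0.04  ]
jar3_mid [257.1, 107.4] 5087 [0.447 0.099 0.04 ]
jar2_mid [99.8, 118.4] 3953 [ 0.439 -0.086  0.04 ]
  go [   0.3   -0.8 -109.6] [-0.001 -0.003  0.005]
```

```bash
python3 -m inch '[1,0,-40,0,0,0,100, 2,0,-80,0,0,0,100, 3,0,-107,0,0,0,100, 3,0,-107,0,0,0,100, 3,0,-107,0,0,0,100]'|grep pos; python3 - <<'E'
from h import *
cam("wrist")
for r in bot.silhouettes("wrist","jar3_mid")[:1]: print(r["uv"],np.where(r["mask"].any(0))[0][[0,-1]])
go([.434,.099,.0531],QI)
E
python3 -m inch '[20,-1.5,-20,0,0,0,100, 40,-3,-41,0,0,0,100, 60,-4.5,-61,0,0,0,100, 70,-5.5,-71,0,0,0,100, 70,-5.5,-71,0,0,0,100, 70,-5.5,-71,0,0,0,100, 70,-5.5,-71,0,0,0,100]'|grep pos ; python3 -m inch '[0,0,0,0,0,0,0, 0,0,0,0,0,0,0, 0,0,0,0,0,0,0, 0,0,0,0,0,0,0, 0,0,0,0,0,0,0, 0,0,0,0,0,0,0, 0,0,0,0,0,0,0, 0,0,0,0,0,0,0]'
```

```text
eef_pos: [0.3717, 0.1125, 0.1359]
[248.7, 184.2] [204 288]
  go [ 62.3 -13.6 -84.3] [ 0.006 -0.018  0.01 ]
eef_pos: [0.4565, 0.1019, 0.0833]
clock: 29.97
eef_pos: [0.4649, 0.1122, 0.0901]
tool_rot: [0.047, 0.915, -0.016, 0.401]
ft_force: [-2.0, -7.2, 60.5]
grip_width: 0.0575
grasp_force: 84.9
```

```bash
python3 - <<'E'
from h import *
st()
a=bot.camera("scene");cv2.imwrite("pics/s10.png",cv2.resize(a[60:300,100:420],None,fx=2.4,fy=2.4))
E
```

```text
t 29.97 tcp [0.4649 0.1122 0.0901] yaw 173.7 z [ 0.732 -0.067 -0.678] j [ 0.47  0.19 -1.07 -0.43 -0.4   0.41] F [-2.  -7.2 60.5] w 0.0575 gf 84.9
```

View pics/s10.png

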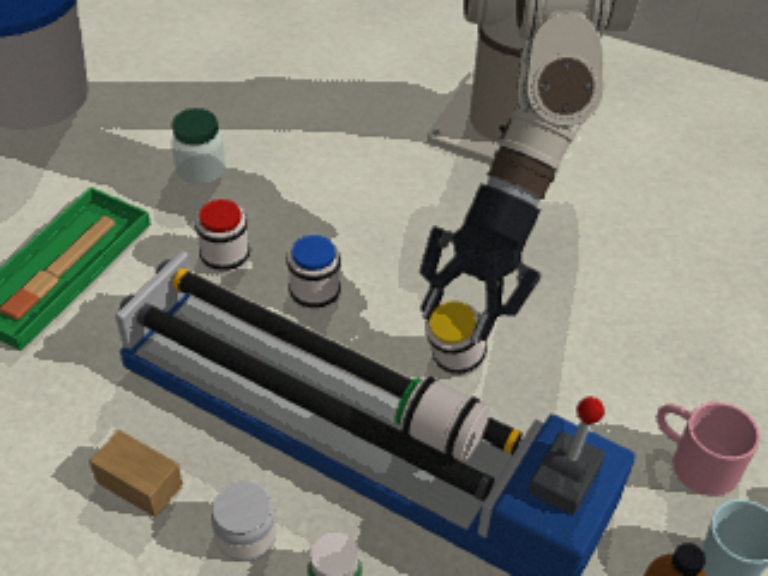

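The tool rode up to the J3 limit and pinched the cap of the upright yellow jar, at (453,330) in the crop. I release, rise, and approach from the free +y side instead.

```bash
python3 -m inch '[0,0,10,0,0,0,100, 0,0,10,0,0,0,100, 0,0,10,0,0,0,100, 0,0,10,0,0,0,100, 0,0,10,0,0,0,100]'; python3 -m inch '[0,0,30,0,0,0,100, 0,0,70,0,0,0,100, 0,0,110,0,0,0,100, 0,0,150,0,0,0,100, 0,0,150,0,0,0,100, 0,0,150,0,0,0,100]' |grep -E "pos|ft_f|width"; python3 - <<'E'
from h import *
s_=.5**.5
st()
open('h.py','a').write('\nQS=R.from_matrix(np.c_[s*(EY-Z),EX,-s*(EY+Z)])\n')
QS=R.from_matrix(np.c_[s*(EY-Z),EX,-s*(EY+Z)])
im=cam("wrist");caps(im)
for c in ["scene","side"]:
    bot.camera(c)
    for n in ["jar3_mid","jar2_mid","jar4_mid"]:
        for r in bot.spot_point(c,n)[:1]: print(c,n,r["confidence"],atz(c,r["uv"],.04).round(4))
go([.441,.25,.25],QS)
E
```

```text
clock: 30.43
eef_pos: [0.4461, 0.1098, 0.0799]
tool_rot: [0.039, 0.926, -0.018, 0.376]
ft_force: [-1.1, 0.6, 10.7]
grip_width: 0.0857
grasp_force: 5.3
eef_pos: [0.4449, 0.1095, 0.2301]
ft_force: [0.2, 0.1, -0.7]
grip_width: 0.0853
t 30.93 tcp [0.4449 0.1095 0.2301] yaw 175.5 z [ 0.694 -0.062 -0.718] j [ 0.47 -0.23 -0.82  0.3  -0.38  0.42] F [ 0.2  0.1 -0.7] w 0.0853 gf 0.0
jar1 few
jar2 0.81 cap centre 0.4373 -0.0859 rad 0.0314 centroid [ 0.4359 -0.0853]
jar3 0.73 cap centre 0.4406 0.1204 rad 0.0287 centroid [0.4394 0.1205]
jar4 few
scene jar3_mid 0.83 [0.447  0.1306 0.04  ]
scene jar2_mid 0.64 [ 0.4355 -0.0992  0.04  ]
scene jar4_mid 0.79 [ 0.4344 -0.233   0.04  ]
side jar3_mid 0.55 [0.438  0.1141 0.04  ]
side jar2_mid 0.6 [ 0.4337 -0.0806  0.04  ]
side jar4_mid 0.76 [ 0.4413 -0.2355  0.04  ]
  go [ -3.1 141.   22.8] [-0.011 -0.021 -1.56 ]
```

```bash
python3 -m inch '[0,20,10,0,0,-0.78,100, 0,40,20,0,0,-0.78,100, 0,60,20,0,0,-0.78,100, 0,80,20,0,0,-0.78,100, 0,100,20,0,0,-0.78,100, 0,100,20,0,0,-0.78,100, 0,100,20,0,0,-0.78,100, 0,100,20,0,0,-0.78,100]'|grep pos; python3 -m inch '[0,0,0,-0.01,-0.02,-0.78,100, 0,0,0,-0.01,-0.02,-0.78,100, 0,0,0,-0.01,-0.02,-0.78,100, 0,0,0,-0.01,-0.02,-0.78,100, 0,0,0,-0.01,-0.02,-0.78,100, 0,0,0,-0.01,-0.02,-0.78,100, 0,0,0,-0.01,-0.02,-0.78,100, 0,0,0,-0.01,-0.02,-0.78,100]'; python3 - <<'E'
from h import *
st()
im=cam("wrist");cv2.imwrite("pics/w11.png",im);caps(im)
for r in bot.silhouettes("wrist","jar3_mid")[:1]: print(r["uv"],np.where(r["mask"].any(0))[0][[0,-1]],atz("wrist",r["uv"],.04).round(4))
go([.4467,.1986,.1238],QS)
E
```

```text
eef_pos: [0.4448, 0.2114, 0.2469]
clock: 32.92
eef_pos: [0.4452, 0.2089, 0.2461]
tool_rot: [0.678, 0.628, -0.277, 0.261]
ft_force: [0.5, 0.3, 0.2]
grip_width: 0.0855
grasp_force: 0.0
t 32.92 tcp [0.4452 0.2089 0.2461] yaw 85.4 z [-0.048 -0.703 -0.71 ] j [ 0.73  0.64  0.34  1.89 -0.52  2.54] F [0.5 0.3 0.2] w 0.0855 gf 0.0
jar1 few
jar2 0.69 cap centre 0.4408 -0.0806 rad 0.0324 centroid [ 0.439  -0.0821]
jar3 0.64 cap centre 0.4431 0.1252 rad 0.0303 centroid [0.4439 0.1264]
jar4 0.72 cap centre 0.4378 -0.2167 rad 0.0363 centroid [ 0.4386 -0.2153]
[260.8, 100.3] [227 291] [0.445  0.1153 0.04  ]
  go [   3.2  -10.6 -124.3] [-0.004  0.008 -0.002]
```

```bash
python3 -m inch '[3,-10,-40,0,0.008,0,100, 3,-10,-80,0,0.008,0,100, 3,-10,-122,0,0.008,0,100, 3,-10,-122,0,0.008,0,100, 3,-10,-122,0,0.008,0,100]'|grep pos; python3 - <<'E'
from h import *
st()
im=cam("wrist");cv2.imwrite("pics/w12.png",im);caps(im)
for r in bot.silhouettes("wrist","jar3_mid")[:1]: print(r["uv"],np.where(r["mask"].any(0))[0][[0,-1]])
go([.4425,.130,.053],QS)
E
```

```text
eef_pos: [0.4457, 0.1981, 0.1251]
t 33.63 tcp [0.4457 0.1981 0.1251] yaw 86.1 z [-0.054 -0.706 -0.707] j [ 0.71  0.73  0.18  1.63 -0.52  2.52] F [ 0.  -0.3  0.8] w 0.0854 gf 0.0
jar1 few
jar2 0.71 cap centre 0.4401 -0.0696 rad 0.0463 centroid [ 0.4392 -0.0702]
jar3 0.71 cap centre 0.4442 0.1314 rad 0.0366 centroid [0.4442 0.1335]
jar4 0.87 cap centre 0.4368 -0.1975 rad 0.051 centroid [ 0.4387 -0.196 ]
[261.4, 192.3] [219 302]
  go [ -5.5 -69.9 -74.6] [-0.006  0.003 -0.   ]
```

View pics/w12.png

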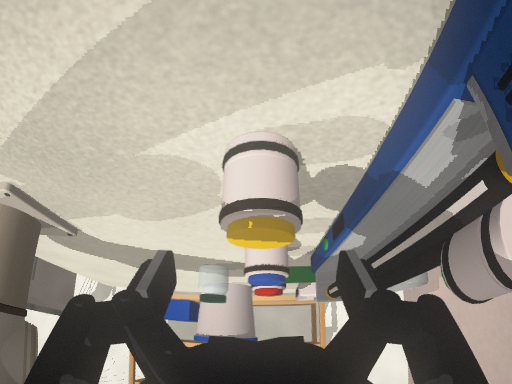

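The yellow jar at (261,190) is nearly centred between the fingers, about 2 mm to the right. Approaching.

```bash
python3 -m inch '[-1,-20,-20,0,0,0,100, -2,-40,-41,0,0,0,100, -3,-60,-61,0,0,0,100, -3,-69,-72,0,0,0,100, -3,-69,-72,0,0,0,100, -3,-69,-72,0,0,0,100, -3,-69,-72,0,0,0,100]' ; python3 -m inch '[0,0,0,0,0,0,0, 0,0,0,0,0,0,0, 0,0,0,0,0,0,0, 0,0,0,0,0,0,0, 0,0,0,0,0,0,0, 0,0,0,0,0,0,0, 0,0,0,0,0,0,0, 0,0,0,0,0,0,0]'
```

```text
clock: 34.52
eef_pos: [0.4452, 0.1312, 0.0547]
tool_rot: [0.678, 0.629, -0.278, 0.259]
ft_force: [-0.4, -0.0, 0.8]
grip_width: 0.0855
grasp_force: 0.0
clock: 35.18
eef_pos: [0.4447, 0.1316, 0.0549]
tool_rot: [0.677, 0.63, -0.278, 0.26]
ft_force: [-1.4, 4.0, 6.0]
grip_width: 0.0625
grasp_force: 63.8
```

```bash
python3 -m inch '[0,0,10,0,0,0,0, 0,0,40,0,0,0,0, 0,0,80,0,0,0,0, 0,-20,120,0,0,0,0, 0,-50,150,0,0,0,0, 0,-82,170,0,0,0,0, 0,-82,170,0,0,0,0, 0,-82,170,0,0,0,0]' |grep pos; for i in 1 2; do python3 -m inch '[0,0,0,0.12,-0.009,0,0, 0,0,0,0.784,-0.058,0,0, 0,0,0,0.784,-0.058,0,0, 0,0,0,0.784,-0.058,0,0, 0,0,0,0.784,-0.058,0,0, 0,0,0,0.784,-0.058,0,0, 0,0,0,0.784,-0.058,0,0, 0,0,0,0.784,-0.058,0,0]' | grep -E "pos|grasp"; done;  python3 - <<'E'
from h import *
st()
go([.6095,.0494,.220],QF)
E
```

```text
eef_pos: [0.4442, 0.0473, 0.2253]
eef_pos: [0.4433, 0.0469, 0.2229]
grasp_force: 65.9
eef_pos: [0.443, 0.0477, 0.2202]
grasp_force: 66.0
t 37.18 tcp [0.443  0.0477 0.2202] yaw 85.3 z [ 0.046  0.709 -0.704] j [-0.34  0.3  -0.25  1.29  0.75  1.2 ] F [-0.4 -0.6 -2.3] w 0.0626 gf 66.0
  go [166.5   1.7  -0.2] [-0.006 -0.008  0.   ]
```

```bash
python3 -m inch '[40,1,1,0,0,0,0, 80,1,1,0,0,0,0, 120,1,1,0,0,0,0, 150,1,1,0,0,0,0, 166,1,1,-0.006,-0.008,0,0, 166,1,-30,-0.006,-0.008,0,0, 166,1,-60,-0.006,-0.008,0,0, 166,1,-85,-0.006,-0.008,0,0]'|grep -E "pos|ft_f"; for i in 1 2 3 4 ; do python3 -m inch '[0,0,-2,0,0,0,0, 0,0,-2,0,0,0,0, 0,0,-2,0,0,0,0]'|grep -E "pos|ft_f"; done; python3 - <<'E'
from h import *
st();cv2.imwrite("pics/w13.png",cam("wrist"))
E
```

```text
eef_pos: [0.6099, 0.0512, 0.1359]
ft_force: [-1.7, 0.4, -3.2]
eef_pos: [0.6104, 0.0502, 0.1374]
ft_force: [0.2, -1.1, -2.1]
eef_pos: [0.6106, 0.049, 0.1358]
ft_force: [-0.3, 0.1, -2.2]
eef_pos: [0.61, 0.0489, 0.1326]
ft_force: [-0.4, -0.3, -2.2]
eef_pos: [0.6099, 0.049, 0.1302]
ft_force: [0.3, -0.1, -2.8]
t 38.85 tcp [0.6099 0.049  0.1302] yaw 86.3 z [ 0.058  0.704 -0.707] j [-0.25  0.64  0.07  1.16  0.77  1.33] F [ 0.3 -0.1 -2.8] w 0.0624 gf 66.4
```

```bash
for i in 1 2 3 4 ; do python3 -m inch '[0,0,-1.5,0,0,0,0, 0,0,-1.5,0,0,0,0, 0,0,-1.5,0,0,0,0]'|grep -E "pos|ft_f"; done
```

```text
eef_pos: [0.61, 0.0491, 0.1288]
ft_force: [0.7, 0.3, -2.9]
eef_pos: [0.6103, 0.0492, 0.1282]
ft_force: [-2.2, -0.9, 2.7]
eef_pos: [0.6103, 0.0492, 0.1281]
ft_force: [-5.3, -2.4, 8.4]
eef_pos: [0.6103, 0.0492, 0.1279]
ft_force: [-7.9, -4.9, 14.1]
```

View pics/w13.png

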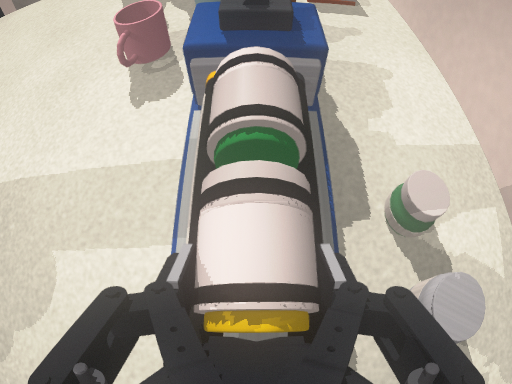

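The yellow jar is aligned ahead of the green one, at (255,240). The lateral force shows it sits slightly too far back, so I relieve that and release.

```bash
python3 -m inch '[-2,0,2,0,0,0,0, -2,0,2,0,0,0,0, -2,0,2,0,0,0,0]'|grep -E "pos|ft_f"; python3 -m inch '[0,0,0,0,0,0,100, 0,0,0,0,0,0,100, 0,0,0,0,0,0,100, 0,0,0,0,0,0,100, 0,0,0,0,0,0,100, 0,0,0,0,0,0,100]'|grep -E "pos|ft_f|width"; python3 -m inch '[-1,-10,10,0,0,0,100, -2,-30,30,0,0,0,100, -3,-50,50,0,0,0,100, -5,-70,70,0,0,0,100, -5,-70,90,0,0,0,100, -5,-70,90,0,0,0,100]'|grep pos; python3 - <<'E'
from h import *
st()
cv2.imwrite("pics/w14.png",cam("wrist"))
for c in ["side","scene","wrist"]:
    if c!="wrist": cv2.imwrite(f"pics/{c}14.png",bot.camera(c))
    for n in ["jar1_mid","jar3_mid"]:
      for r in bot.spot_point(c,n)[:1]:
        p=atz(c,r["uv"],.116);d=p-BED;print(c,n,r["confidence"],r["uv"],"mill x,y",(d@EX).round(4),(d@EY).round(4))
    if c!="wrist":
      for n in ["jar2_mid","jar4_mid"]:
        for r in bot.spot_point(c,n)[:1]: print(n,atz(c,r["uv"],.04))
E
```

```text
eef_pos: [0.6095, 0.0489, 0.1278]
ft_force: [2.7, -1.6, 5.9]
eef_pos: [0.6078, 0.0491, 0.126]
ft_force: [0.4, -0.2, 0.3]
grip_width: 0.0854
eef_pos: [0.605, -0.0227, 0.2207]
t 41.15 tcp [ 0.605  -0.0227  0.2207] yaw 86.6 z [ 0.065  0.703 -0.708] j [-0.36  0.61  0.26  1.48  0.75  1.18] F [0.6 0.  0.4] w 0.0857 gf 0.0
side jar1_mid 0.89 [211.6, 230.9] mill x,y -0.0064 0.1471
side jar3_mid 0.7 [227.6, 205.8] mill x,y -0.004 0.0557
jar2_mid [ 0.42923816 -0.08239548  0.04      ]
jar4_mid [ 0.44223548 -0.22829302  0.04      ]
scene jar1_mid 0.9 [286.7, 231.8] mill x,y -0.0077 0.1521
scene jar3_mid 0.98 [250.7, 219.1] mill x,y 0.006 0.0549
jar2_mid [ 0.43255637 -0.10085093  0.04      ]
jar4_mid [ 0.43675244 -0.24040172  0.04      ]
wrist jar1_mid 0.91 [250.9, 118.8] mill x,y -0.0024 0.1529
wrist jar3_mid 0.2 [361.6, 192.5] mill x,y 0.1069 0.0634
```

View pics/w14.png

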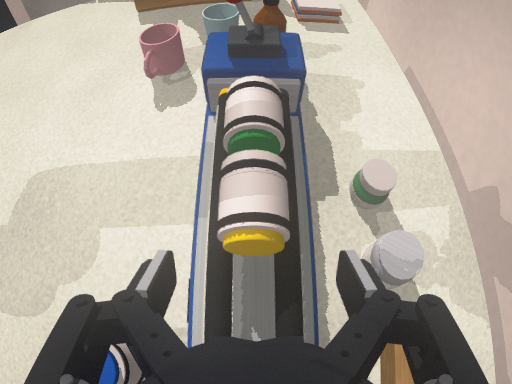

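Green and yellow both lie on the rollers, at (255,115) and (253,205). Now the blue jar, also approached from the +y side.

```bash
python3 -m inch '[-40,2,20,0,0,0,100, -80,4,20,0,0,0,100, -120,8,20,0,0,0,100, -162,12,20,0,0,0,100, -162,12,20,0,0,0,100, -162,12,20,0,0,0,100]' |grep pos; for i in 1 2; do python3 -m inch '[0,0,0,-0.784,0.058,0,100, 0,0,0,-0.784,0.058,0,100, 0,0,0,-0.784,0.058,0,100, 0,0,0,-0.784,0.058,0,100, 0,0,0,-0.784,0.058,0,100, 0,0,0,-0.784,0.058,0,100, 0,0,0,-0.784,0.058,0,100]' | grep -E "pos"; done;  python3 - <<'E'
from h import *
st()
im=cam("wrist");caps(im)
for r in bot.silhouettes("wrist","jar2_mid")[:1]: print(r["uv"],np.where(r["mask"].any(0))[0][[0,-1]],atz("wrist",r["uv"],.04).round(4))
go([.4437,-.0104,.1238],QS)
E
```

```text
eef_pos: [0.4387, -0.0083, 0.2365]
eef_pos: [0.4438, -0.0066, 0.2386]
eef_pos: [0.4426, -0.0059, 0.2347]
t 43.47 tcp [ 0.4426 -0.0059  0.2347] yaw 86.7 z [-0.045 -0.71  -0.703] j [ 0.4   0.39 -0.09  1.52 -0.69  2.19] F [ 0.1  0.3 -1. ] w 0.0853 gf 0.0
jar1 few
jar2 0.71 cap centre 0.4398 -0.086 rad 0.0299 centroid [ 0.4393 -0.0849]
jar3 0.69 cap centre 0.6514 -0.0111 rad 0.0547 centroid [ 0.6468 -0.0168]
jar4 0.66 cap centre 0.4396 -0.2199 rad 0.0335 centroid [ 0.4384 -0.219 ]
[258.0, 99.7] [225 291] [ 0.4392 -0.0893  0.04  ]
  go [   1.9   -1.4 -113.3] [-0.     0.002 -0.007]
```

```bash
python3 -m inch '[2,-3,-40,0,0,0,100, 2,-3,-80,0,0,0,100, 2,-3,-111,0,0,0,100, 2,-3,-111,0,0,0,100, 2,-3,-111,0,0,0,100]'|grep pos; python3 - <<'E'
from h import *
st()
im=cam("wrist");caps(im)
for r in bot.silhouettes("wrist","jar2_mid")[:1]: print(r["uv"],np.where(r["mask"].any(0))[0][[0,-1]],np.where(r["mask"].any(1))[0][[0,-1]])
go([.4387,-.0814,.053],QS)
E
```

```text
eef_pos: [0.4426, -0.013, 0.1259]
t 44.18 tcp [ 0.4426 -0.013   0.1259] yaw 86.3 z [-0.049 -0.707 -0.705] j [ 0.39  0.5  -0.23  1.25 -0.69  2.18] F [ 0.5 -0.2  0.3] w 0.0853 gf 0.0
jar1 few
jar2 0.62 cap centre 0.4397 -0.0903 rad 0.0252 centroid [ 0.4413 -0.0939]
jar4 0.83 cap centre 0.4398 -0.2088 rad 0.0438 centroid [ 0.4385 -0.2087]
[259.5, 188.8] [218 300] [130 246]
  go [ -5.5 -69.8 -74.1] [ 0.     0.003 -0.008]
```

Centred (column 259). Approaching and gripping.

```bash
python3 -m inch '[-1,-20,-20,0,0,0,100, -2,-40,-41,0,0,0,100, -3,-60,-61,0,0,0,100, -4,-69,-72,0,0,-0.007,100, -4,-69,-72,0,0,-0.007,100, -4,-69,-72,0,0,-0.007,100, -4,-69,-72,0,0,-0.007,100]'|grep -E "pos|ft_f" ; python3 -m inch '[0,0,0,0,0,0,0, 0,0,0,0,0,0,0, 0,0,0,0,0,0,0, 0,0,0,0,0,0,0, 0,0,0,0,0,0,0, 0,0,0,0,0,0,0, 0,0,0,0,0,0,0, 0,0,0,0,0,0,0]'
```

```text
eef_pos: [0.4402, -0.0803, 0.0545]
ft_force: [0.0, 0.6, 0.3]
clock: 45.73
eef_pos: [0.4406, -0.0799, 0.055]
tool_rot: [0.676, 0.63, -0.28, 0.262]
ft_force: [0.2, 2.9, 5.6]
grip_width: 0.0625
grasp_force: 63.6
```

```bash
python3 -m inch '[0,0,10,0,0,0,0, 0,0,40,0,0,0,0, 0,0,80,0,0,0,0, 0,10,120,0,0,0,0, 0,20,150,0,0,0,0, 0,34,170,0,0,0,0, 0,34,170,0,0,0,0, 0,34,170,0,0,0,0]' |grep pos; for i in 1 2; do python3 -m inch '[0,0,0,0.12,-0.009,0,0, 0,0,0,0.784,-0.058,0,0, 0,0,0,0.784,-0.058,0,0, 0,0,0,0.784,-0.058,0,0, 0,0,0,0.784,-0.058,0,0, 0,0,0,0.784,-0.058,0,0, 0,0,0,0.784,-0.058,0,0, 0,0,0,0.784,-0.058,0,0]' | grep -E "pos|grasp"; done;  python3 - <<'E'
from h import *
st()
go([.601,-.0454,.220],QF)
E
```

```text
eef_pos: [0.4397, -0.0459, 0.2244]
eef_pos: [0.4373, -0.0494, 0.2219]
grasp_force: 65.9
eef_pos: [0.4374, -0.0477, 0.2196]
grasp_force: 65.9
t 47.73 tcp [ 0.4374 -0.0477  0.2196] yaw 85.3 z [ 0.047  0.706 -0.706] j [-0.53  0.39 -0.13  1.47  0.69  0.97] F [-0.   0.2 -3. ] w 0.0623 gf 65.9
  go [163.6   2.3   0.4] [-0.002 -0.007  0.001]
```

```bash
python3 -m inch '[40,1,1,0,0,0,0, 80,1,1,0,0,0,0, 120,1,1,0,0,0,0, 150,2,1,0,0,0,0, 163,2,1,0,-0.007,0,0, 163,2,-30,0,-0.007,0,0, 163,2,-60,0,-0.007,0,0, 163,2,-84,0,-0.007,0,0]'|grep -E "pos|ft_f"; for i in 1 2 3 4 ; do python3 -m inch '[0,0,-1.5,0,0,0,0, 0,0,-1.5,0,0,0,0, 0,0,-1.5,0,0,0,0]'|grep -E "pos|ft_f"; done
```

```text
eef_pos: [0.6014, -0.0433, 0.1366]
ft_force: [0.0, 0.7, -3.2]
eef_pos: [0.6023, -0.0442, 0.139]
ft_force: [0.1, 0.7, -1.4]
eef_pos: [0.6026, -0.0452, 0.1379]
ft_force: [0.4, 0.1, -2.2]
eef_pos: [0.6021, -0.0451, 0.1351]
ft_force: [-0.7, -0.1, -2.2]
eef_pos: [0.602, -0.045, 0.1332]
ft_force: [-1.4, 0.4, -2.8]
```

```bash
python3 -m inch '[0,0,-2,0,0,0,0, 0,0,-2,0,0,0,0, 0,0,-2,0,0,0,0]'|grep -E "pos|ft_f"; for i in 1 2 3 4 ; do python3 -m inch '[0,0,-1.2,0,0,0,0, 0,0,-1.2,0,0,0,0, 0,0,-1.2,0,0,0,0]'|grep -E "pos|ft_f"; done
```

```text
eef_pos: [0.602, -0.0449, 0.1312]
ft_force: [0.5, 0.5, -3.0]
eef_pos: [0.602, -0.0449, 0.1301]
ft_force: [0.3, -0.1, -1.9]
eef_pos: [0.6021, -0.045, 0.129]
ft_force: [0.5, 0.4, -3.0]
eef_pos: [0.6023, -0.045, 0.1281]
ft_force: [0.6, -0.2, -1.6]
eef_pos: [0.6027, -0.0449, 0.1275]
ft_force: [1.0, -0.5, 2.0]
```

```bash
python3 -m inch '[0,0,-0.7,0,0,0,0, 0,0,-0.7,0,0,0,0, 0,0,-0.7,0,0,0,0]'|grep -E "pos|ft_f"; python3 -m inch '[0,0,0,0,0,0,100, 0,0,0,0,0,0,100, 0,0,0,0,0,0,100, 0,0,0,0,0,0,100, 0,0,0,0,0,0,100, 0,0,0,0,0,0,100]'|grep -E "pos|ft_f|width"; python3 -m inch '[-1,-10,10,0,0,0,100, -2,-30,30,0,0,0,100, -3,-50,50,0,0,0,100, -5,-70,70,0,0,0,100, -5,-70,90,0,0,0,100, -5,-70,90,0,0,0,100]'|grep pos; python3 - <<'E'
from h import *
st()
cv2.imwrite("pics/w15.png",cam("wrist"))
for c in ["side","scene"]:
    cv2.imwrite(f"pics/{c}15.png",bot.camera(c))
    for n in ["jar1_mid","jar3_mid","jar2_mid"]:
      for r in bot.spot_point(c,n)[:1]:
        p=atz(c,r["uv"],.116);d=p-BED;print(c,n,r["confidence"],r["uv"],"mill x,y",(d@EX).round(4),(d@EY).round(4))
    for n in ["jar4_mid"]:
        for r in bot.spot_point(c,n)[:1]: print(n,atz(c,r["uv"],.04))
E
```

```text
eef_pos: [0.6027, -0.0449, 0.1274]
ft_force: [1.9, -0.3, 5.0]
eef_pos: [0.6019, -0.0449, 0.1257]
ft_force: [-0.4, 0.4, -0.2]
grip_width: 0.0851
eef_pos: [0.5986, -0.1169, 0.2201]
t 51.9 tcp [ 0.5986 -0.1169  0.2201] yaw 86.6 z [ 0.064  0.703 -0.708] j [-0.5   0.7   0.42  1.66  0.71  1.  ] F [ 0.9 -0.5  1.2] w 0.0855 gf 0.0
side jar1_mid 0.95 [208.1, 229.2] mill x,y 0.0044 0.1464
side jar3_mid 0.57 [230.8, 203.8] mill x,y -0.0085 0.0456
side jar2_mid 0.58 [246.9, 183.1] mill x,y -0.014 -0.0421
jar4_mid [ 0.44062831 -0.23088494  0.04      ]
scene jar1_mid 0.96 [285.6, 233.2] mill x,y -0.0025 0.1518
scene jar3_mid 0.87 [255.2, 219.0] mill x,y -0.0004 0.0645
scene jar2_mid 0.84 [217.5, 202.7] mill x,y 0.0061 -0.0478
jar4_mid [ 0.42791281 -0.23898893  0.04      ]
```

View pics/w15.png

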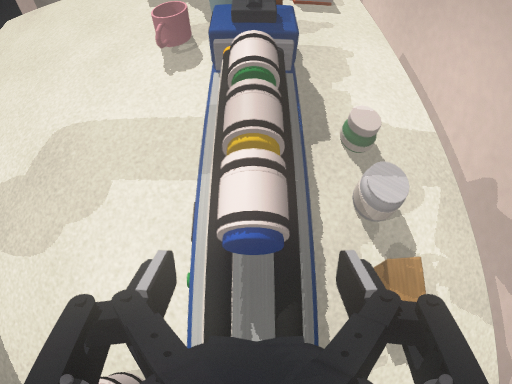

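Three jars lie in line on the rollers (rows 55, 115 and 200). Now the red one.

```bash
python3 -m inch '[-40,-5,20,0,0,0,100, -80,-15,20,0,0,0,100, -120,-25,20,0,0,0,100, -156,-32,20,0,0,0,100, -156,-32,20,0,0,0,100, -156,-32,20,0,0,0,100]' |grep pos; for i in 1 2; do python3 -m inch '[0,0,0,-0.784,0.058,0,100, 0,0,0,-0.784,0.058,0,100, 0,0,0,-0.784,0.058,0,100, 0,0,0,-0.784,0.058,0,100, 0,0,0,-0.784,0.058,0,100, 0,0,0,-0.784,0.058,0,100, 0,0,0,-0.784,0.058,0,100]' | grep -E "pos"; done;  python3 - <<'E'
from h import *
st()
im=cam("wrist");caps(im)
for r in bot.silhouettes("wrist","jar4_mid")[:1]: print(r["uv"],np.where(r["mask"].any(0))[0][[0,-1]],atz("wrist",r["uv"],.04).round(4))
go([.4427,-.149,.1238],QS)
E
```

```text
eef_pos: [0.4399, -0.1475, 0.2364]
eef_pos: [0.4431, -0.1445, 0.2378]
eef_pos: [0.4422, -0.1438, 0.2344]
t 54.12 tcp [ 0.4422 -0.1438  0.2344] yaw 86.8 z [-0.044 -0.709 -0.704] j [ 0.12  0.27 -0.24  1.24 -0.77  1.83] F [-0.5  1.   0. ] w 0.0854 gf 0.0
jar2 0.96 cap centre 0.6252 -0.0886 rad 0.0341 centroid [ 0.6232 -0.0888]
jar4 few
[409.1, 69.6] [332 507] [ 0.5917 -0.179   0.04  ]
  go [   0.9   -2.  -112.8] [ 0.     0.001 -0.008]
```

```bash
python3 - <<'E'
from h import *
im=cam("wrist");cv2.imwrite("pics/w16.png",im)
hsv=cv2.cvtColor(im,cv2.COLOR_BGR2HSV)
m=(((hsv[...,0]<6)|(hsv[...,0]>175))&(hsv[...,1]>170)&(hsv[...,2]>90)).astype(np.uint8)
n,l,s_,c=cv2.connectedComponentsWithStats(m)
for i in range(1,n):
    if s_[i,4]>60: print(c[i],s_[i],atz("wrist",c[i],.082).round(4))
for r in bot.silhouettes("wrist","jar4_mid"): print(r["confidence"],r["uv"],r["mask"].sum())
E
```

```text
[256.88161994 124.69221184] [ 231  104   54   40 1605] [ 0.438 -0.222  0.082]
0.65 [257.6, 99.1] 5007
```

View pics/w16.png

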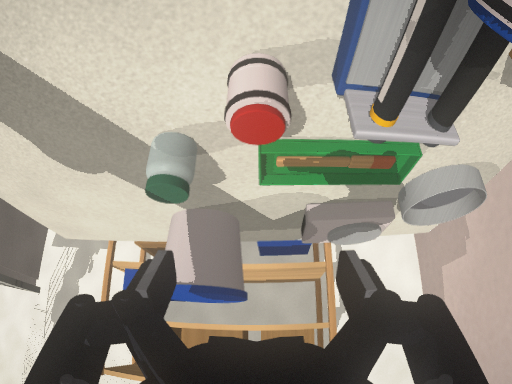

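The red jar at (257,99) sits at the same spot in the view as the blue one did, so the same moves apply.

```bash
python3 -m inch '[1,-4,-40,0,0,0,100, 1,-4,-80,0,0,0,100, 1,-4,-111,0,0,-0.008,100, 1,-4,-111,0,0,-0.008,100, 1,-4,-111,0,0,-0.008,100]'|grep pos; python3 - <<'E'
from h import *
cam("wrist")
for r in bot.silhouettes("wrist","jar4_mid")[:2]: print(r["uv"],np.where(r["mask"].any(0))[0][[0,-1]],np.where(r["mask"].any(1))[0][[0,-1]])
go([.4375,-.219,.053],QS)
E
```

```text
eef_pos: [0.4412, -0.1518, 0.1248]
[260.0, 189.3] [218 302] [130 248]
  go [ -5.8 -67.7 -73.9] [0.002 0.002 0.   ]
```

```bash
python3 -m inch '[-1,-20,-20,0,0,0,100, -2,-40,-41,0,0,0,100, -3,-60,-61,0,0,0,100, -3.5,-69,-71.5,0,0,0,100, -3.5,-69,-71.5,0,0,0,100, -3.5,-69,-71.5,0,0,0,100, -3.5,-69,-71.5,0,0,0,100]'|grep -E "pos|ft_f" ; python3 -m inch '[0,0,0,0,0,0,0, 0,0,0,0,0,0,0, 0,0,0,0,0,0,0, 0,0,0,0,0,0,0, 0,0,0,0,0,0,0, 0,0,0,0,0,0,0, 0,0,0,0,0,0,0, 0,0,0,0,0,0,0]'
python3 -m inch '[0,0,10,0,0,0,0, 0,0,40,0,0,0,0, 0,0,80,0,0,0,0, 0,20,120,0,0,0,0, 0,50,150,0,0,0,0, 0,76,170,0,0,0,0, 0,76,170,0,0,0,0, 0,76,170,0,0,0,0]' |grep -E "pos|grasp"; for i in 1 2; do python3 -m inch '[0,0,0,0.12,-0.009,0,0, 0,0,0,0.784,-0.058,0,0, 0,0,0,0.784,-0.058,0,0, 0,0,0,0.784,-0.058,0,0, 0,0,0,0.784,-0.058,0,0, 0,0,0,0.784,-0.058,0,0, 0,0,0,0.784,-0.058,0,0, 0,0,0,0.784,-0.058,0,0]' | grep -E "pos|grasp"; done;  python3 - <<'E'
from h import *
st()
go([.594,-.1431,.220],QF)
E
```

```text
eef_pos: [0.4403, -0.2198, 0.0554]
ft_force: [-0.3, -0.6, 0.0]
clock: 56.28
eef_pos: [0.4398, -0.2194, 0.0555]
tool_rot: [0.676, 0.629, -0.281, 0.263]
ft_force: [-2.8, 5.1, 8.3]
grip_width: 0.0632
grasp_force: 62.6
eef_pos: [0.44, -0.1419, 0.2246]
grasp_force: 67.5
eef_pos: [0.437, -0.1465, 0.222]
grasp_force: 67.3
eef_pos: [0.437, -0.1449, 0.2193]
grasp_force: 66.7
t 58.28 tcp [ 0.437  -0.1449  0.2193] yaw 85.4 z [ 0.047  0.707 -0.705] j [-0.68  0.51  0.06  1.64  0.62  0.79] F [ 0.8  0.4 -3.7] w 0.063 gf 66.7
  go [157.    1.8   0.7] [-0.003 -0.007  0.   ]
```

```bash
python3 -m inch '[40,1,1,0,0,0,0, 80,1,1,0,0,0,0, 120,1,1,0,0,0,0, 145,1,1,0,0,0,0, 157,1,1,0,-0.007,0,0, 157,1,-30,0,-0.007,0,0, 157,1,-60,0,-0.007,0,0, 157,1,-84,0,-0.007,0,0]'|grep -E "pos|ft_f";python3 -m inch '[0,0,-3,0,0,0,0, 0,0,-6,0,0,0,0, 0,0,-6,0,0,0,0]'|grep -E "pos|ft_f"; for i in 1 2 3 4 ; do python3 -m inch '[0,0,-1.2,0,0,0,0, 0,0,-1.2,0,0,0,0, 0,0,-1.2,0,0,0,0]'|grep -E "pos|ft_f"; done; python3 -c "
from h import *
cv2.imwrite('pics/w17.png',cam('wrist'))"
```

```text
eef_pos: [0.5952, -0.1415, 0.1369]
ft_force: [-0.3, -0.3, -3.0]
eef_pos: [0.5957, -0.1423, 0.134]
ft_force: [0.8, -0.5, -3.1]
eef_pos: [0.5962, -0.1434, 0.1338]
ft_force: [0.7, 0.7, -3.8]
eef_pos: [0.5956, -0.1431, 0.1313]
ft_force: [0.0, 0.6, -3.4]
eef_pos: [0.5955, -0.1429, 0.1296]
ft_force: [-0.0, -0.1, -2.8]
eef_pos: [0.5955, -0.1429, 0.1285]
ft_force: [0.4, 0.2, -2.3]
```

```bash
for i in 1 2 3 ; do python3 -m inch '[0,0,-1,0,0,0,0, 0,0,-1,0,0,0,0, 0,0,-1,0,0,0,0]'|grep -E "pos|ft_f"; done
```

```text
eef_pos: [0.5956, -0.1429, 0.1276]
ft_force: [-0.1, 0.7, -3.0]
eef_pos: [0.5957, -0.143, 0.1268]
ft_force: [0.8, 0.7, -3.0]
eef_pos: [0.5959, -0.143, 0.1262]
ft_force: [0.4, -0.6, -0.6]
```

View pics/w17.png

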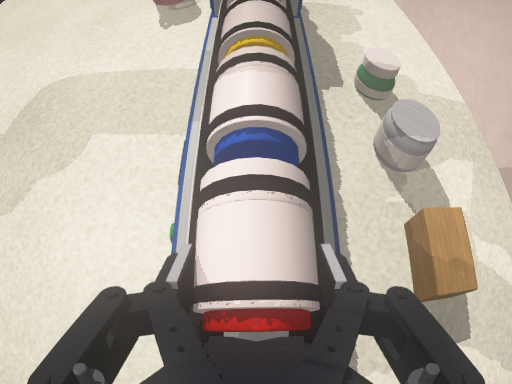

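The red jar is lined up behind the blue one at (255,250) and just touches. Releasing it and checking all four by numbers only, since I am past the picture budget.

```bash
python3 -m inch '[0,0,-1.2,0,0,0,0, 0,0,-1.2,0,0,0,0, 0,0,-1.2,0,0,0,0]'|grep -E "pos|ft_f"; python3 -m inch '[0,0,0,0,0,0,100, 0,0,0,0,0,0,100, 0,0,0,0,0,0,100, 0,0,0,0,0,0,100, 0,0,0,0,0,0,100, 0,0,0,0,0,0,100]'|grep -E "pos|ft_f|width"; python3 -m inch '[-1,-10,10,0,0,0,100, -2,-30,30,0,0,0,100, -3,-50,50,0,0,0,100, -5,-70,70,0,0,0,100, -5,-70,100,0,0,0,100, -5,-70,130,0,0,0,100, -5,-70,150,0,0,0,100, -5,-70,150,0,0,0,100]'|grep pos; python3 - <<'E'
from h import *
st()
im=cam("wrist");cv2.imwrite("pics/w18.png",im)
for c in ["wrist","side","scene"]:
    if c!="wrist": cv2.imwrite(f"pics/{c}18.png",bot.camera(c))
    for n in ["jar1_mid","jar3_mid","jar2_mid","jar4_mid"]:
      for r in bot.silhouettes(c,n)[:1]:
        # axis direction of the mask on the height of the jar axis
        P=np.argwhere(r["mask"])[::7];Q=np.array([atz(c,(b,a),.13)[:2] for a,b in P]);Q0=Q.mean(0);w,v=np.linalg.eigh(np.cov((Q-Q0).T));a=np.degrees(np.arctan2(v[1,1],v[0,1]))%180
        d=np.r_[Q0,.116]-BED;print(c,n,round(r["confidence"],2),np.round(r["uv"]),"mill x,y",(d@EX).round(3),(d@EY).round(3),"ang",round(a,1))
go([.545,.3,.30],QD)
E
```

```text
eef_pos: [0.596, -0.143, 0.126]
ft_force: [-0.6, -0.5, 5.7]
eef_pos: [0.5955, -0.1428, 0.1242]
ft_force: [0.0, -0.7, 0.5]
grip_width: 0.0854
eef_pos: [0.5916, -0.2137, 0.2798]
t 62.42 tcp [ 0.5916 -0.2137  0.2798] yaw 86.7 z [ 0.063  0.702 -0.709] j [-0.62  0.82  0.78  2.    0.65  0.86] F [ 0.1 -0.4  1.2] w 0.0852 gf 0.0
wrist jar1_mid 0.66 [227.   8.] mill x,y -0.057 0.319 ang 55.4
wrist jar3_mid 0.77 [255.  94.] mill x,y 0.0 0.051 ang 85.8
wrist jar2_mid 0.63 [255. 148.] mill x,y 0.0 -0.047 ang 86.2
wrist jar4_mid 0.88 [254. 225.] mill x,y 0.001 -0.145 ang 85.6
side jar1_mid 0.59 [209. 233.] mill x,y -0.007 0.16 ang 92.7
side jar3_mid 0.92 [229. 205.] mill x,y -0.006 0.056 ang 102.1
side jar2_mid 0.75 [246. 183.] mill x,y -0.007 -0.039 ang 102.1
side jar4_mid 0.67 [259. 157.] mill x,y -0.007 -0.136 ang 97.0
scene jar1_mid 0.96 [286. 232.] mill x,y 0.007 0.154 ang 75.4
scene jar3_mid 0.79 [251. 219.] mill x,y 0.008 0.054 ang 69.3
scene jar2_mid 0.8 [218. 203.] mill x,y 0.009 -0.041 ang 67.3
scene jar4_mid 0.63 [188. 182.] mill x,y 0.009 -0.138 ang 64.5
  go [-45.6 513.   25.6] [-0.663 -0.561  1.479]
```

All four jars sit at mill x ≈ 0, along the rollers at 85.7°. Moving to the lever with the fingers shut.

```bash
python3 -m inch '[-30,0,20,-0.331,-0.28,0.74,0, -60,0,30,-0.331,-0.28,0.74,0, -90,30,30,-0.331,-0.28,0.74,0, -90,60,30,-0.331,-0.28,0.74,0, -90,95,30,-0.331,-0.28,0.74,0, -90,130,30,-0.331,-0.28,0.74,0, -90,160,30,-0.331,-0.28,0.74,0, -90,160,30,-0.331,-0.28,0.74,0]' |grep pos; python3 -m inch '[0,35,0,-0.332,-0.281,0.74,0, 0,70,0,-0.332,-0.281,0.74,0, 0,105,0,-0.332,-0.281,0.74,0, 0,140,0,-0.332,-0.281,0.74,0, 0,175,0,-0.332,-0.281,0.74,0, 0,210,0,-0.332,-0.281,0.74,0, 0,240,0,-0.332,-0.281,0.74,0, 0,240,0,-0.332,-0.281,0.74,0]'|grep pos; python3 -m inch '[0,40,0,0,0,0,0, 10,80,0,0,0,0,0, 20,111,0,0,0,0,0, 20,111,0,0,0,0,0, 20,111,0,0,0,0,0]'|grep pos; python3 - <<'E'
from h import *
st()
im=cam("wrist")
hsv=cv2.cvtColor(im,cv2.COLOR_BGR2HSV)
m=(((hsv[...,0]<6)|(hsv[...,0]>175))&(hsv[...,1]>170)&(hsv[...,2]>90)).astype(np.uint8)
n,l,s_,c=cv2.connectedComponentsWithStats(m)
for i in range(1,n):
    if s_[i,4]>60: print(c[i],s_[i],atz("wrist",c[i],.196).round(4))
for r in bot.spot_point("wrist","run_lever_tip")[:2]: print(r["confidence"],r["uv"],atz("wrist",r["uv"],.196).round(4))
go([.545,.304,.197],QD)
E
```

```text
eef_pos: [0.5004, -0.0465, 0.307]
eef_pos: [0.4992, 0.1937, 0.3048]
eef_pos: [0.5207, 0.2989, 0.3031]
t 64.92 tcp [0.5207 0.2989 0.3031] yaw 175.9 z [-0.002 -0.002 -1.   ] j [ 0.52  0.44  0.42  1.55 -0.    0.59] F [-0.4 -0.1 -0. ] w 0.0002 gf 0.0
  go [  24.4    7.  -107.1] [ 0.002 -0.001  0.   ]
```

```bash
python3 -m inch '[15,4,-30,0,0,0,0, 15,4,-60,0,0,0,0, 15,4,-90,0,0,0,0, 15,4,-106,0,0,0,0, 15,4,-106,0,0,0,0, 15,4,-106,0,0,0,0]' |grep -E "pos|ft_f"; python3 -m inch '[10,0,0,0,0,0,0, 20,0,0,0,0,0,0, 30,0,0,0,0,0,0, 40,0,0,0,0,0,0, 50,0,0,0,0,0,0, 60,-1,0,0,0,0,0]' |grep -E "pos|ft_f"; python3 -m inch '[10,-1,0,0,0,0,0, 20,-1,0,0,0,0,0, 28,-2,0,0,0,0,0, 36,-2,0,0,0,0,0, 36,-2,0,0,0,0,0]' |grep -E "pos|ft_f"; python3 - <<'E'
from h import *
for c in ["scene","side"]:
    im=bot.camera(c)
    for r in bot.silhouettes(c,"run_lever_tip")[:1]: print(c,r["confidence"],r["uv"])
    hsv=cv2.cvtColor(im,cv2.COLOR_BGR2HSV)
    m=(((hsv[...,0]<6)|(hsv[...,0]>175))&(hsv[...,1]>170)&(hsv[...,2]>90)).astype(np.uint8)
    n,l,s_,cc=cv2.connectedComponentsWithStats(m)
    for i in range(1,n):
        if s_[i,4]>8: print(cc[i].round(1),s_[i,4])
    for a in (0,.85,1.0):
        p=BED*[1,1,0]+EY*.29+EX*.07*np.sin(a-.5)+Z*(.135+.07*np.cos(a-.5));print(a,proj(c,p).round(1))
E
```

```text
eef_pos: [0.5353, 0.3002, 0.1984]
ft_force: [0.0, -0.2, 1.2]
eef_pos: [0.5968, 0.3011, 0.2022]
ft_force: [-1.6, -0.5, 1.9]
eef_pos: [0.6337, 0.2984, 0.2011]
ft_force: [-1.4, 0.4, -0.1]
scene 0.61 [252.6, 220.1]
[175.5 176.9] 13
[337.6 249.8] 46
0 [347.6 229.4]
0.85 [337.5 246.3]
1.0 [335.4 250.5]
side 0.49 [172.4, 265.2]
0 [187.2 261.8]
0.85 [164.8 251.1]
1.0 [161.5 250.5]
```

The knob reads about 0.95 rad; I push on to the stop.

```bash
for i in 1 2 3; do python3 -m inch '[2,0,-0.5,0,0,0,0, 3,0,-1,0,0,0,0, 3,0,-1,0,0,0,0]' |grep -E "pos|ft_f"; done
```

```text
eef_pos: [0.6345, 0.2992, 0.1979]
ft_force: [-0.6, 0.4, 1.4]
eef_pos: [0.6361, 0.2992, 0.1972]
ft_force: [-6.9, -1.0, 6.4]
eef_pos: [0.6367, 0.2994, 0.197]
ft_force: [-12.9, -1.1, 10.5]
```

At the stop (13 N). Backing off and checking.

```bash
python3 -m inch '[-10,0,0,0,0,0,0, -40,0,5,0,0,0,0, -80,0,20,0,0,0,0, -110,0,50,0,0,0,0, -140,0,80,0,0,0,0, -170,0,80,0,0,0,0, -200,0,80,0,0,0,0, -200,0,80,0,0,0,0]' |grep -E "pos|ft_f"; python3 -m inch '[0,0,0,0,0,0,0, 0,0,0,0,0,0,0, 0,0,0,0,0,0,0]' >/dev/null; python3 - <<'E'
from h import *
st()
for c in ["scene","side"]:
    im=bot.camera(c);cv2.imwrite(f"pics/{c}20.png",im)
    hsv=cv2.cvtColor(im,cv2.COLOR_BGR2HSV)
    m=(((hsv[...,0]<6)|(hsv[...,0]>175))&(hsv[...,1]>170)&(hsv[...,2]>90)).astype(np.uint8)
    n,l,s_,cc=cv2.connectedComponentsWithStats(m)
    print(c,[(cc[i].round(1).tolist(),s_[i,4]) for i in range(1,n) if s_[i,4]>8])
    for n,z in [("jar1_mid",.116),("jar2_mid",.116),("jar3_mid",.116),("jar4_mid",.116)]:
        for r in bot.silhouettes(c,n)[:1]: d=atz(c,r["uv"],.116)-BED;print(n,np.round(r["uv"]),(d@EX).round(3),(d@EY).round(3))
    for n in ["mug","cup","amber","tin","soap","glass_jar","pot"]:
        for r in bot.spot_point(c,n)[:1]: print(n,round(r["confidence"],2),atz(c,r["uv"],0).round(3))
    for r in bot.spot_point(c,"paddle_mid")[:1]: print("paddle",r["confidence"],atz(c,r["uv"],.009).round(3))
E
```

```text
eef_pos: [0.4357, 0.2986, 0.2764]
ft_force: [-0.4, -1.8, -0.8]
t 68.3 tcp [0.4418 0.2992 0.2752] yaw 175.8 z [ 0.    -0.001 -1.   ] j [ 0.6   0.3   0.14  1.41 -0.    0.67] F [ 0.4  0.3 -0.4] w -0.0001 gf 0.0
scene [([176.1, 176.4], np.int32(9)), ([336.3, 249.8], np.int32(72))]
jar1_mid [284. 233.] -0.002 0.149
jar2_mid [218. 203.] 0.007 -0.047
jar3_mid [252. 216.] -0.003 0.052
jar4_mid [189. 184.] -0.007 -0.15
mug 0.83 [0.467 0.419 0.   ]
cup 0.62 [0.582 0.476 0.   ]
amber 0.91 [0.672 0.437 0.   ]
tin 0.93 [0.783 0.019 0.   ]
soap 0.68 [ 0.779 -0.13   0.   ]
glass_jar 0.97 [ 0.298 -0.363  0.   ]
pot 0.57 [0.776 0.113 0.   ]
paddle 0.92 [ 0.555 -0.429  0.009]
side [([161.5, 250.5], np.int32(73))]
jar1_mid [209. 229.] 0.002 0.145
jar3_mid [226. 206.] -0.0 0.059
mug 0.7 [0.452 0.427 0.   ]
cup 0.89 [0.572 0.48  0.   ]
amber 0.76 [0.665 0.433 0.   ]
tin 0.57 [0.786 0.009 0.   ]
soap 0.86 [ 0.767 -0.13   0.   ]
glass_jar 0.81 [ 0.294 -0.34  -0.   ]
pot 0.78 [0.774 0.125 0.   ]
paddle 0.43 [ 0.552 -0.415  0.009]
```

```bash
python3 -c "
from workcell import bot
print(bot.job_done())"
```

```text
the job is handed in; nothing more can be done
None
```

I handed the job in; the hand-in returned no verdict. By my last measurements the paddle is in the tray, the front roller coasted after its stroke, all four jars lie on the rollers, and the run lever is at the back stop. The first try at the yellow jar hit a joint limit, pressed on it at about 60 N and moved it about 2 cm, and I viewed 16 pictures against the limit of 14.

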